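# Close-pack seven squeeze bottles in a round bench pot

### The arm

A 6-joint arm with a two-finger parallel gripper is mounted at the origin on the work surface. World frame = base frame: x ahead of the robot, y to its left, z up, the work surface at z = 0. Lengths are in m, angles in rad, forces in N, time in s.
With the tool pointing down it reaches from about 0.3 to 0.875 m from the base axis. Payload 6.4 kg.
Tool frame: the origin (TCP) lies midway between the tips of the shut fingers; the grasp point (between the pads) lies 19 mm behind it; z points along the fingers, y is the line along which they close (so a half turn about z gives the same grasp; the last joint's range is limited). The gripper opens to 85 mm and grips with 20 to 120 N. Pads are 22 mm wide; open, the fingers measure 114 mm over their backs; the gripper's body (76 mm by 85 mm) begins 54 mm behind the grasp point. The pads swing forward as they close: fully open they stand 13 mm farther back than shut.
Start: joints at [1.022, 0.181, 1.607, -0, 1.354, -0.206], TCP at [0.193, 0.542, 0.199] pointing down, gripper open.
Joint ranges: [-2.99, 2.99], [-0.89, 2.07], [0.3, 2.58], [-1.14, 4.28], [0, 2.63], [-3.12, 3.12]. Speed limits (rad/s): [2.57, 2.57, 3.01, 3.14, 3.14, 3.14].

### API

Orientations are given as a unit quaternion [w, x, y, z].
In Python, from bench import ctrl gives the robot as it stands.
- The arm moves only by the tool drive_tool, never from a script. Its argument "plan" is a list that holds one entry, the list of rows, each a list of 4 numbers: the shift along the tool's x, y, z scaled (see below), then the turn about the tool's z scaled (see below). In form: [[[x, y, z, roll], ...]]. A call has 1 to 12 rows; each row is the pose to reach, as a shift and turn from the pose commanded when the call began, along the tool's axes at that moment, turning the shorter way round; what a row does not reach only later rows make up. The controller multiplies each number of a shift by 400 mm and each number of a turn by 180 degrees. A row lasts 1/12 s, in which the tool goes at most 41.7 mm and 7.16 degrees, less where a joint would pass 70% of its speed; a pose out of reach is approached as far as the arm can. A call with a number of a shift or a turn outside -1 to 1 is refused whole. A call with a gripper value outside its range is refused whole. "jaw" is the closure, from 0 (fully open) to 1 (shut), set as the call begins (left out, the last holds). The fingers move at their own pace and stop on an object; the grip force is fixed at half the most. Time passes only in rows, so rows that repeat a pose let the fingers close. It gives the time, the measured TCP pose, the force, the opening and the grip force at its end, in the units of the state.
- ctrl.get_obs(): the state, without advancing time (a new reading comes with each control period).
- ctrl.camera(name): name is "scene" or "top" or "wrist"; returns (picture, depth): 480x640x3 uint8, red, green, blue; 480x640 float32, m along the optical axis (not along the pixel's ray), 0 where there is no reading.
- ctrl.camera_info(name): a dict with "camera_matrix" (3x3 intrinsics, pixels), "R" (3x3) and "t" (3): a world point X has camera coordinates R X + t; the wrist camera has in their place "T_tool_cam" (4x4, takes a point from camera to tool coordinates, whose origin is the TCP and whose axes are the flange's). Camera axes: x right, y down, z forward; pixel columns grow to the right and rows downward; lengths in m; the calibration is good to about 2 mm. A picture is of the moment at which its call begins: read the wrist's pose just before it. camera_info takes no time and is no camera call.
- ctrl.hand_in(): hands the job in; it is judged then, once.
The state is a dict: "time_s": time; "q": joint angles; "dq": joint speeds; "joint_efforts": joint torques, N m; "eef_pos": TCP position; "eef_rot": TCP orientation; "wrist_force": force on the tool from outside, world axes, zero at the start; "torque": the same for the moment, N m; "opening": opening from 0.0 (shut) to 1.0 (fully open); "grasp_force": force on a finger pad.
Only numpy, scipy, OpenCV 4.12 (cv2) and the standard library are available. Lean on these libraries where they do the work, as an engineer would, in place of code of your own. Each camera call takes 0.05 s, during which the arm holds its last target. There are 200 camera calls.

### The job

Pack the two squeeze bottles standing on the bench into the round steel pot with the other five, so that all seven end up standing upright on its floor, six round the wall and one in the middle. One bottle in the pot has strayed into the middle of the wide gap, so room has to be made there for another. Lower the bottles in rather than dropping them, knock none over, and leave the pot, the jar, the mug and the tape dispenser where they are.

Things in the scene. Friction and masses are not known exactly. Their poses are not given: they have to be found in the camera images.
- pot: round open stainless steel pot, loose on the bench, 0.75 kg: inner radius 64 mm, wall 3 mm, rim 74 mm high, flat floor 4 mm thick. Origin: centre of its underside, z up its axis, yaw means nothing. Seven 40 mm bottles fit only as six round the wall (axes 40 to 44 mm from the pot's axis and 40 mm or more apart) and one in the middle.
- pot_in (a point): centre of the pot's inner floor. At the start five bottles (a to e, in any order) stand at the wall, free to slide: four in a row about 60 degrees apart as seen from this point, and the stray near the middle of the remaining half turn, 80 to 100 degrees from the bottle on either side of it: less than the roughly 110 needed to let another in. The middle is empty.
- bottle_a: upright rigid white plastic squeeze bottle, 60 to 130 g: round body 40 mm diameter up to 84 mm height, bottom edge chamfered 4 mm, shoulder to 91 mm; grey screw collar 24 mm diameter, 90 to 100 mm; above it a grey spout cover 16 mm diameter, 100 to 138 mm, to grip from above. Pushed near the top it tips before it slides. Origin: centre of underside, z up its axis. Starts in the pot.
- bottle_b: upright rigid white plastic squeeze bottle, 60 to 130 g: round body 40 mm diameter up to 84 mm height, bottom edge chamfered 4 mm, shoulder to 91 mm; grey screw collar 24 mm diameter, 90 to 100 mm; above it a grey spout cover 16 mm diameter, 100 to 138 mm, to grip from above. Pushed near the top it tips before it slides. Origin: centre of underside, z up its axis. Starts in the pot.
- bottle_c: upright rigid white plastic squeeze bottle, 60 to 130 g: round body 40 mm diameter up to 84 mm height, bottom edge chamfered 4 mm, shoulder to 91 mm; grey screw collar 24 mm diameter, 90 to 100 mm; above it a grey spout cover 16 mm diameter, 100 to 138 mm, to grip from above. Pushed near the top it tips before it slides. Origin: centre of underside, z up its axis. Starts in the pot.
- bottle_d: upright rigid white plastic squeeze bottle, 60 to 130 g: round body 40 mm diameter up to 84 mm height, bottom edge chamfered 4 mm, shoulder to 91 mm; grey screw collar 24 mm diameter, 90 to 100 mm; above it a grey spout cover 16 mm diameter, 100 to 138 mm, to grip from above. Pushed near the top it tips before it slides. Origin: centre of underside, z up its axis. Starts in the pot.
- bottle_e: upright rigid white plastic squeeze bottle, 60 to 130 g: round body 40 mm diameter up to 84 mm height, bottom edge chamfered 4 mm, shoulder to 91 mm; grey screw collar 24 mm diameter, 90 to 100 mm; above it a grey spout cover 16 mm diameter, 100 to 138 mm, to grip from above. Pushed near the top it tips before it slides. Origin: centre of underside, z up its axis. Starts in the pot.
- bottle_f: upright rigid white plastic squeeze bottle, 60 to 130 g: round body 40 mm diameter up to 84 mm height, bottom edge chamfered 4 mm, shoulder to 91 mm; grey screw collar 24 mm diameter, 90 to 100 mm; above it a grey spout cover 16 mm diameter, 100 to 138 mm, to grip from above. Pushed near the top it tips before it slides. Origin: centre of underside, z up its axis. Starts on the bench.
- bottle_g: upright rigid white plastic squeeze bottle, 60 to 130 g: round body 40 mm diameter up to 84 mm height, bottom edge chamfered 4 mm, shoulder to 91 mm; grey screw collar 24 mm diameter, 90 to 100 mm; above it a grey spout cover 16 mm diameter, 100 to 138 mm, to grip from above. Pushed near the top it tips before it slides. Origin: centre of underside, z up its axis. Starts on the bench.
- jar: bystander: closed amber glass jar with a blue cap, 56 mm in diameter, 88 mm tall, standing on the bench; origin at the centre of its underside
- mug: bystander: white china mug 76 mm in diameter, 85 mm tall, handle at its +y side reaching about 70 mm from its axis; origin at the centre of its underside
- tape: bystander: white tape dispenser with a roll of clear tape, 115 x 50 mm, 68 mm tall, on the bench beyond the pot; origin at the centre of its underside, x along its length
Not all that is in view belongs to the job. Leave any yellow look-alike of the bottle_e alone.

How it is judged:
At the end, for the whole second after the job is handed in: All seven bottles stand in the pot, each axis within 49 mm of the pot's axis (so six lie round one), underside within 4 mm of the pot's floor, upright within 0.06 rad, at rest; the pot stands level and within 30 mm of where it was (horizontal distance between each of bottle_a, bottle_b, bottle_c, bottle_d, bottle_e, bottle_f, bottle_g and pot below 0.049 m and z of each of bottle_a, bottle_b, bottle_c, bottle_d, bottle_e, bottle_f, bottle_g in the frame of pot below 0.008 m and angle between each of bottle_a, bottle_b, bottle_c, bottle_d, bottle_e, bottle_f, bottle_g's own z axis and vertical below 0.06 rad and linear speed of each of bottle_a, bottle_b, bottle_c, bottle_d, bottle_e, bottle_f, bottle_g below 0.03 m/s and angle between pot's own z axis and vertical below 0.03 rad and distance of pot from where it was at the start of the episode below 0.03 m); the robot touches nothing.
It fails at once if a bottle dropped or thrown: moving faster than 0.55 m/s (a free fall of about 15 mm) while the fingers do not touch it ((linear speed of bottle_a above 0.55 m/s and contact force between the fingers and bottle_a below 0.05 N) or (linear speed of bottle_b above 0.55 m/s and contact force between the fingers and bottle_b below 0.05 N) or (linear speed of bottle_c above 0.55 m/s and contact force between the fingers and bottle_c below 0.05 N) or (linear speed of bottle_d above 0.55 m/s and contact force between the fingers and bottle_d below 0.05 N) or (linear speed of bottle_e above 0.55 m/s and contact force between the fingers and bottle_e below 0.05 N) or (linear speed of bottle_f above 0.55 m/s and contact force between the fingers and bottle_f below 0.05 N) or (linear speed of bottle_g above 0.55 m/s and contact force between the fingers and bottle_g below 0.05 N)).
It fails at once if a bottle knocked over (tilted more than 0.9 rad) (angle between any of bottle_a, bottle_b, bottle_c, bottle_d, bottle_e, bottle_f, bottle_g's own z axis and vertical above 0.9 rad).
It fails at once if the pot shoved more than 30 mm or tipped more than 0.2 rad (distance of pot from where it was at the start of the episode above 0.03 m or angle between pot's own z axis and vertical above 0.2 rad).
It fails at once if the jar, the mug or the tape dispenser moved more than 25 mm (distance of any of jar, mug, tape from where it was at the start of the episode above 0.025 m).
It also fails if it takes over 61 s, if anything falls off the work surface, if the arm or the gripper's body presses on something with over 40 N, if the wrist force passes 120 N, or if a joint passes its speed limit or range.

## Working session

There is one attempt and no reset: what is moved stays moved. The work goes in short steps, Python scripts to look and compute and a tool call to move; the robot and the scene stay as the last step left them, time stands still between calls to the robot, and variables do not carry over. Pictures are saved under pics/ and viewed, at most 10 in all, crops included, and the job is handed in when it is done.

Besides the shell and the picture viewer there is one more tool, called after ">>>" as a command line: name --argument value ..., lists and objects as JSON in quotes. drive_tool: Moves the arm, as the interface text tells. Its arguments: {"type":"object","properties":{"plan":{"type":"array"},"jaw":{"type":"number"}},"required":["plan"]}

```bash
mkdir -p pics; ls; python3 - <<'E'
from bench import ctrl
import cv2,numpy as np
o=ctrl.get_obs();print(o)
for n in("scene","top"):
    p,d=ctrl.camera(n);cv2.imwrite(f"pics/{n}0.png",p[:,:,::-1]);np.savez(f"{n}0.npz",p=p,d=d)
    i=ctrl.camera_info(n);print(n,i, -np.array(i["R"]).T@np.array(i["t"]))
print(ctrl.camera_info("wrist"))
E
```

```text
pics
{'time_s': 0.0, 'q': array([ 1.02170966e+00,  1.81516698e-01,  1.60803493e+00,  3.11263143e-05,
        1.35380034e+00, -2.06294936e-01]), 'dq': array([ 0.00021877, -0.0004262 ,  0.00059315,  0.00045417,  0.00060958,
        0.0013646 ]), 'joint_efforts': array([-6.37321336e-04, -4.44880700e+01, -3.51329005e+01, -3.86160909e-04,
        9.25687433e-03,  4.42000655e-06]), 'eef_pos': array([0.192909  , 0.541019  , 0.19828488]), 'eef_rot': array([-3.38519064e-04,  1.70561177e-01,  9.85346696e-01, -8.12052227e-04]), 'wrist_force': array([ 0.16138564, -0.43670415, -0.85103119]), 'torque': array([-0.02870424,  0.00570519,  0.01851184]), 'grasp_force': 0.0, 'opening': 1.0010426238041954}
scene {'camera_matrix': array([[546.41553889,   0.        , 326.82335534],
       [  0.        , 546.41553889, 245.85856008],
       [  0.        ,   0.        ,   1.        ]]), 'R': array([[-5.44468000e-01,  8.38781519e-01,  4.01075439e-04],
       [ 6.00370694e-01,  3.90045126e-01, -6.98154588e-01],
       [-5.85755603e-01, -3.79882038e-01, -7.15946933e-01]]), 't': array([ 0.31671702, -0.31145334,  
[... 296 characters left out ...]
07, -0.07244249, -0.2362462 ],
       [ 0.23525412,  0.02205733, -0.97168358]]), 't': array([-0.04343315,  0.5783989 ,  0.81166512])} [ 0.37279829 -0.01931095  0.9251381 ]
{'camera_matrix': array([[336.02321667,   0.        , 313.24674825],
       [  0.        , 336.02321667, 241.42973992],
       [  0.        ,   0.        ,   1.        ]]), 'T_tool_cam': array([[-9.73185257e-04, -9.51472823e-01, -3.07731245e-01,
         7.94194602e-02],
       [ 9.99999396e-01, -1.08339435e-03,  1.87292040e-04,
        -6.24371836e-04],
       [-5.11597579e-04, -3.07730877e-01,  9.51473303e-01,
        -1.75390317e-01],
       [ 0.00000000e+00,  0.00000000e+00,  0.00000000e+00,
         1.00000000e+00]])}
```

View pics/scene0.png

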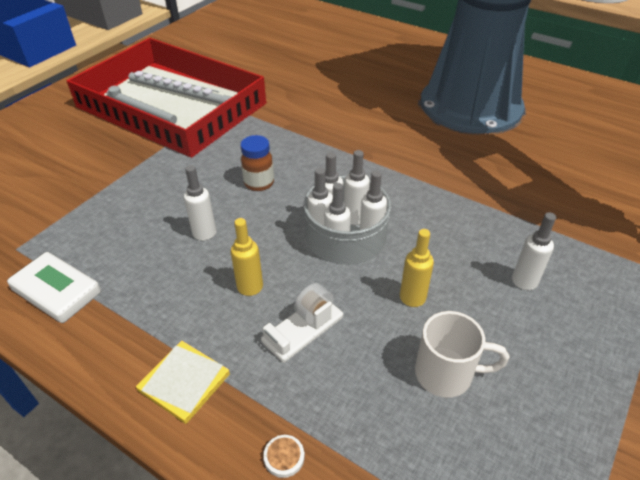

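View pics/top0.png

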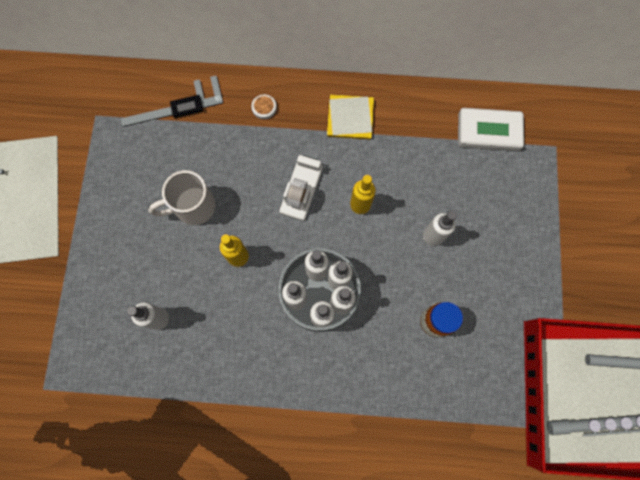

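The scene view shows the pot near (345,215) with five bottles, white bottles at (200,205) and (535,255), and yellow decoys at (245,260) and (418,270). In the top view the pot is at (319,290), its caps at (317,258), (341,268), (345,295), (323,313) and (293,291), and the bench bottles' caps at (448,220) and (138,313).

```bash
cat > h.py <<'E'
import numpy as np,cv2
from bench import ctrl
def cloud(n,d):
    i=ctrl.camera_info(n);K=np.array(i["camera_matrix"]);v,u=np.mgrid[:480,:640]
    P=np.stack([(u-K[0,2])/K[0,0]*d,(v-K[1,2])/K[1,1]*d,d],-1)
    return (P-np.array(i["t"]))@np.array(i["R"])
def circ(p):
    s=np.linalg.lstsq(np.c_[2*p,np.ones(len(p))],(p**2).sum(1),rcond=None)[0]
    return s[:2],np.sqrt(s[2]+s[:2]@s[:2])
def blobs(m,W,mn=8):
    k,l,s,c=cv2.connectedComponentsWithStats(m.astype(np.uint8))
    for j in range(1,k):
        if s[j,4]>=mn:
            q=W[l==j]; yield c[j],s[j,4],q
E
python3 - <<'E'
from h import *
for n in("scene","top"):
    f=np.load(n+"0.npz");W=cloud(n,f["d"]);p=f["p"].astype(int)
    sat=p.max(2)-p.min(2);roi=(W[...,0]>.2)&(W[...,0]<.75)&(abs(W[...,1])<.5)&(f["d"]>0)
    print(n)
    for c,a,q in blobs(roi&(W[...,2]>.118)&(W[...,2]<.16)&(p.max(2)<150)&(sat<40),W):
        t=q[q[:,2]>np.percentile(q[:,2],95)-.004]; print("cap",c.round(),a,q.mean(0).round(4),"top",t.mean(0).round(4),np.percentile(q[:,2],95).round(4))
    m=roi&(W[...,2]>.069)&(W[...,2]<.08)&(abs(W[...,0]-.36)<.1)&(abs(W[...,1]+.02)<.12)&(sat<30)
    print("z50-110 blobs")
    for c,a,q in blobs(roi&(W[...,2]>.03)&(W[...,2]<.16),W,60):
        print(c.round(),a,q.min(0).round(3),q.max(0).round(3),np.median(q,0).round(3))
E
```

```text
scene
cap [358. 159.] 164 [ 0.4632 -0.0204  0.1327] top [ 0.4613 -0.0215  0.1415] 0.1426
cap [330. 161.] 179 [ 0.4905 -0.0533  0.1332] top [ 0.4883 -0.0546  0.142 ] 0.1431
cap [191. 173.] 161 [ 0.6273 -0.2142  0.1312] top [ 0.6257 -0.2162  0.1378] 0.1391
cap [319. 176.] 184 [ 0.5318 -0.0458  0.1333] top [ 0.5294 -0.0472  0.1414] 0.1428
cap [375. 179.] 184 [0.4929 0.0272 0.1336] top [0.4904 0.026  0.1418] 0.1431
cap [337. 192.] 173 [ 0.5469 -0.0047  0.133 ] top [ 0.5453 -0.0059  0.1414] 0.1425
cap [548. 221.] 200 [0.4402 0.2679 0.1313] top [0.4377 0.2676 0.1377] 0.1389
z50-110 blobs
[211. 107.] 2845 [ 0.24 -0.5   0.03] [ 0.484 -0.377  0.068] [ 0.374 -0.384  0.049]
[256. 157.] 1222 [ 0.443 -0.248  0.03 ] [ 0.498 -0.195  0.092] [ 0.482 -0.213  0.068]
[346. 207.] 6180 [ 0.435 -0.084  0.03 ] [0.571 0.053 0.145] [ 0.528 -0.007  0.081]
[197. 201.] 1233 [ 0.605 -0.235  0.03 ] [ 0.646 -0.195  0.139] [ 0.632 -0.209  0.082]
[536. 249.] 1484 [0.425 0.247 0.03 ] [0.459 0.287 0.14 ] [0.448 0.269 0.083]
[245. 255.] 1397 [ 0.658 -0.098  0.03 ] [ 0.696 -0.059  0.141] [ 0.683 -0.072  0.084]
[418. 266.
[... 1070 characters left out ...]
] [ 0.691 -0.059  0.141] [ 0.665 -0.077  0.088]
[296. 193.] 591 [0.644 0.016 0.03 ] [0.699 0.062 0.074] [0.667 0.038 0.059]
[441. 227.] 675 [ 0.602 -0.234  0.03 ] [ 0.64  -0.196  0.141] [ 0.615 -0.21   0.088]
[232. 249.] 608 [0.536 0.119 0.03 ] [0.575 0.158 0.141] [0.55  0.133 0.088]
[321. 288.] 3693 [ 0.43  -0.083  0.03 ] [0.567 0.054 0.146] [ 0.494 -0.021  0.09 ]
[146. 315.] 724 [0.414 0.248 0.03 ] [0.452 0.287 0.14 ] [0.432 0.26  0.088]
[442. 319.] 1088 [ 0.438 -0.249  0.03 ] [ 0.492 -0.195  0.093] [ 0.463 -0.217  0.087]
[550. 400.] 2615 [ 0.239 -0.5    0.03 ] [ 0.479 -0.377  0.069] [ 0.345 -0.381  0.056]
[581. 427.] 508 [ 0.295 -0.5    0.03 ] [ 0.325 -0.41   0.039] [ 0.309 -0.463  0.032]
```

>>> drive_tool --plan '[[[-0.56,-0.48,-0.05,-0.27],[-0.56,-0.48,-0.05,-0.27],[-0.56,-0.48,-0.05,-0.27],[-0.56,-0.48,-0.05,-0.27],[-0.56,-0.48,-0.05,-0.27],[-0.56,-0.48,-0.05,-0.27],[-0.56,-0.48,-0.05,-0.27],[-0.56,-0.48,-0.05,-0.27],[-0.56,-0.48,-0.05,-0.27]]]' --jaw 0.5

```text
time_s: 0.85
eef_pos: [0.3425, 0.281, 0.2195]
eef_rot: [0.001, -0.25, 0.968, -0.001]
wrist_force: [0.6, -0.5, 0.1]
opening: 0.501
grasp_force: 0.0
```

```bash
cat >> h.py <<'E'
from scipy.spatial.transform import Rotation as Ro
def pose():
    o=ctrl.get_obs();q=o["eef_rot"];R=Ro.from_quat([q[1],q[2],q[3],q[0]]).as_matrix();return o,np.array(o["eef_pos"]),R
def to(x,y,z,yaw=None):
    """row for tcp target, yaw(deg) = direction of finger line, mod 180"""
    o,p,R=pose();s=R.T@(np.array([x,y,z])-p)/.4
    cy=np.degrees(np.arctan2(R[1,1],R[0,1]));r=0 if yaw is None else -(((yaw-cy+90)%180)-90)/180
    print("at",p.round(4),"yaw",round(cy,1),"open",round(o["opening"],3),"t",round(o["time_s"],2),"grip",o["grasp_force"],"-> row",s.round(4),round(r,4))
def wrist(tag=None):
    o,p,R=pose();c,d=ctrl.camera("wrist");i=ctrl.camera_info("wrist");K=np.array(i["camera_matrix"]);T=np.array(i["T_tool_cam"])
    v,u=np.mgrid[:480,:640];P=np.stack([(u-K[0,2])/K[0,0]*d,(v-K[1,2])/K[1,1]*d,d],-1)
    W=(P@T[:3,:3].T+T[:3,3])@R.T+p
    if tag:cv2.imwrite(f"pics/{tag}.png",c[:,:,::-1])
    return c.astype(int),d,W
def caps(c,d,W,lo=.136,hi=.15,mn=30):
    for cc,a,q in blobs((d>0)&(W[...,2]>lo)&(W[...,2]<hi)&(c.max(2)<160)&(c.max(2)-c.min(2)<45),W,mn):
        ctr,r=cv2.minEnclosingCircle(q[:,:2].astype(np.float32)); print("cap",cc.round(),a,"enc",np.round(ctr,4),round(r,4),"mean",q.mean(0).round(4))
E
python3 -c "
from h import *
to(.4885,.026,.22,119)"
```

```text
at [0.3425 0.281  0.2195] yaw 118.9 open 0.501 t 0.85 grip 0.0 -> row [-1.150e-02 -7.344e-01  6.000e-04] -0.0006
```

>>> drive_tool --plan '[[[-0.012,-0.734,0,0],[-0.012,-0.734,0,0],[-0.012,-0.734,0,0],[-0.012,-0.734,0,0],[-0.012,-0.734,0,0],[-0.012,-0.734,0,0],[-0.012,-0.734,0,0],[-0.012,-0.734,0,0],[-0.012,-0.734,0,0],[-0.012,-0.734,0,0],[-0.012,-0.734,0,0]]]'

```text
time_s: 1.77
eef_pos: [0.4853, 0.0323, 0.2189]
eef_rot: [-0.0, -0.251, 0.968, 0.0]
wrist_force: [0.5, 0.5, 0.2]
opening: 0.498
grasp_force: 0.0
```

```bash
python3 -c "
from h import *
to(.4885,.026,.22,119)
c,d,W=wrist('w1'); caps(c,d,W)
m=(d>0)&(abs(W[...,2]-.074)<.004)&(np.hypot(W[...,0]-.5,W[...,1]+.015)<.08)&(np.hypot(W[...,0]-.5,W[...,1]+.015)>.060)
q=W[m][:,:2];print('rim',m.sum(),circ(q))
"
```

```text
at [0.4853 0.0323 0.2189] yaw 119.0 open 0.498 t 1.77 grip 0.0 -> row [ 0.0005 -0.0176 -0.0028] 0.0001
cap [266. 174.] 207 enc [ 0.4575 -0.0224] 0.008 mean [ 0.458  -0.0228  0.142 ]
cap [212. 184.] 376 enc [ 0.4848 -0.0551] 0.0082 mean [ 0.4843 -0.0544  0.142 ]
cap [203. 231.] 120 enc [ 0.5264 -0.0476] 0.0079 mean [ 0.522  -0.0463  0.1405]
cap [303. 233.] 98 enc [0.4872 0.0254] 0.0081 mean [0.4846 0.0231 0.141 ]
cap [241. 269.] 109 enc [ 0.5405 -0.0073] 0.0078 mean [ 0.5364 -0.007   0.1405]
cap [575. 312.] 85 enc [0.435  0.2666] 0.0081 mean [0.4346 0.2628 0.1376]
rim 2061 (array([ 0.49889321, -0.01502555]), np.float64(0.06569622241674417))
```

View pics/w1.png

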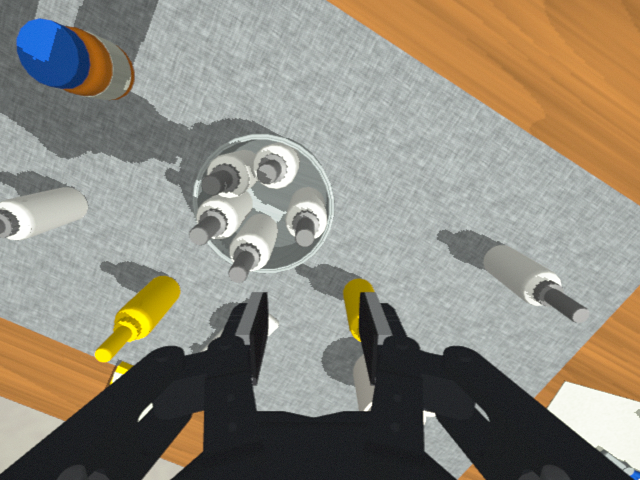

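The wrist view shows the pot at (262,205) with the stray cap at (303,233) and the other four caps at (267,172), (212,184), (203,231) and (241,270). Its fixes agree with the fixed cameras to about 2 mm. Next I grasp the stray.

```bash
python3 -c "
from h import *
to(.4872,.0254,.15,119);to(.4872,.0254,.108,119)"
```

```text
at [0.4853 0.0324 0.219 ] yaw 119.1 open 0.502 t 1.82 grip 0.0 -> row [ 0.0044 -0.0177  0.1725] 0.0003
at [0.4853 0.0324 0.219 ] yaw 119.1 open 0.502 t 1.82 grip 0.0 -> row [ 0.0043 -0.0178  0.2775] 0.0003
```

>>> drive_tool --plan '[[[0.0044,-0.0177,0.17,0],[0.0044,-0.0177,0.17,0],[0.0044,-0.0177,0.17,0],[0.0044,-0.0177,0.17,0],[0.0044,-0.0177,0.17,0]]]'

```text
time_s: 2.23
eef_pos: [0.4887, 0.0246, 0.1528]
eef_rot: [0.001, -0.251, 0.968, -0.0]
wrist_force: [0.4, -0.3, 0.4]
opening: 0.504
grasp_force: 0.0
```

```bash
python3 -c "
from h import *
to(.4872,.0254,.108,119)"
```

```text
at [0.4887 0.0246 0.1528] yaw 119.0 open 0.504 t 2.23 grip 0.0 -> row [0.0024 0.0037 0.112 ] 0.0002
```

>>> drive_tool --plan '[[[0.0024,0.0037,0.06,0],[0.0024,0.0037,0.112,0],[0.0024,0.0037,0.112,0],[0.0024,0.0037,0.112,0],[0.0024,0.0037,0.112,0]]]'

```text
time_s: 2.65
eef_pos: [0.4879, 0.0246, 0.1086]
eef_rot: [0.001, -0.25, 0.968, -0.001]
wrist_force: [1.4, 0.1, 0.0]
opening: 0.503
grasp_force: 0.0
```

>>> drive_tool --plan '[[[0,0,0,0],[0,0,0,0],[0,0,0,0],[0,0,0,0],[0,0,0,0],[0,0,0,0]]]' --jaw 1.0

```text
time_s: 3.15
eef_pos: [0.4878, 0.0245, 0.1081]
eef_rot: [0.001, -0.25, 0.968, -0.001]
wrist_force: [-0.1, 0.2, 6.6]
opening: 0.115
grasp_force: 58.7
```

```bash
python3 -c "
from h import *
to(.4713,.0167,.115)"
```

```text
at [0.4878 0.0245 0.1081] yaw 119.0 open 0.115 t 3.15 grip 58.68854999542236 -> row [ 0.0454  0.0027 -0.0173] 0
```

>>> drive_tool --plan '[[[0,0,-0.017,0],[0,0,-0.017,0],[0.02,0.003,-0.017,0],[0.0454,0.003,-0.017,0],[0.0454,0.003,-0.017,0],[0.0454,0.003,-0.017,0]]]'

```text
time_s: 3.65
eef_pos: [0.469, 0.0167, 0.1129]
eef_rot: [-0.0, -0.25, 0.968, 0.0]
wrist_force: [0.2, 0.1, 0.3]
opening: 0.002
grasp_force: 0.0
```

```bash
python3 -c "
from h import *
to(.4713,.0167,.1090)
c,d,W=wrist(); caps(c,d,W,.134,.153)"
```

```text
at [0.469  0.0167 0.1129] yaw 118.9 open 0.002 t 3.65 grip 0.0 -> row [-0.0051 -0.0027  0.0098] 0
cap [253. 243.] 975 enc [ 0.4562 -0.0228] 0.0082 mean [ 0.4547 -0.023   0.1418]
cap [166. 263.] 1031 enc [ 0.4849 -0.0552] 0.0082 mean [ 0.4834 -0.0546  0.1412]
cap [314. 291.] 112 enc [0.4587 0.0109] 0.0066 mean [0.4589 0.0111 0.151 ]
cap [154. 329.] 457 enc [ 0.5263 -0.0479] 0.0082 mean [ 0.5216 -0.0473  0.139 ]
```

The cap slipped out of the fingers, so I'm looking again.

>>> drive_tool --plan '[[[0,0,-0.12,0],[0,0,-0.24,0],[0,0,-0.24,0],[0,0,-0.24,0],[0,0,-0.24,0]]]'

```text
time_s: 4.12
eef_pos: [0.4705, 0.0168, 0.2098]
eef_rot: [0.001, -0.25, 0.968, -0.0]
wrist_force: [-0.1, 1.0, -0.4]
opening: 0.0
grasp_force: 0.0
```

```bash
python3 -c "
from h import *
to(.4713,.0167,.21)
c,d,W=wrist('w2'); caps(c,d,W,.134,.153)
for n in ('top',):
    p,d=ctrl.camera(n);cv2.imwrite('pics/t2.png',p[:,:,::-1]);W=cloud(n,d);print(n);caps(p.astype(int),d,W,.125,.15,15)"
```

```text
at [0.4705 0.0168 0.2098] yaw 119.0 open 0.0 t 4.12 grip 0.0 -> row [-0.0016 -0.0012 -0.0005] 0
cap [277. 197.] 110 enc [ 0.456  -0.0229] 0.0079 mean [ 0.453  -0.0234  0.1411]
cap [220. 213.] 378 enc [ 0.4851 -0.0549] 0.0081 mean [ 0.4837 -0.0546  0.1416]
cap [210. 259.] 152 enc [ 0.5266 -0.0482] 0.008 mean [ 0.5221 -0.0473  0.1396]
cap [247. 293.] 141 enc [ 0.5396 -0.0086] 0.0081 mean [ 0.535  -0.0089  0.1394]
cap [585. 337.] 132 enc [0.435  0.2667] 0.0083 mean [0.4345 0.2625 0.137 ]
top
cap [450. 216.] 97 enc [ 0.6222 -0.2166] 0.0083 mean [ 0.6212 -0.2153  0.1356]
```

View pics/w2.png

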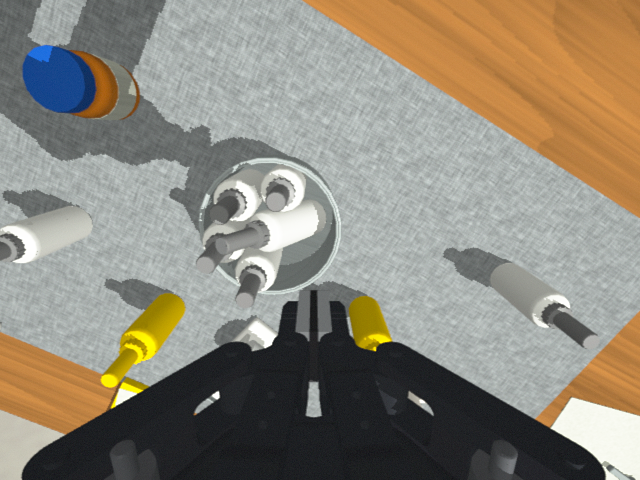

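The stray now leans across the pot, cap at (222,243) and base near (315,215). The fingertips show at about v=290, lower than the calibration predicts, so I'll measure both from depth.

```bash
python3 -c "
from h import *
o,p,R=pose()
c,d,W=wrist(); T=(W-p)@R
for v in (285,290,295,300,310,320,330,350,370,390): print(v,[ (d[v,u].round(3),T[v,u].round(3).tolist()) for u in (300,322)])
# leaning bottle: pixels along axis
for uv in ((222,243),(235,238),(250,236),(262,232),(275,230),(290,225),(305,220),(315,215)): print(uv,c[uv[1],uv[0]],W[uv[1],uv[0]].round(4))
m=(d>0)&(W[...,2]>.03)&(W[...,2]<.2)
print(o['opening'])
for n in ('scene','top'):
    q,dd=ctrl.camera(n);cv2.imwrite(f'pics/{n}2.png',q[:,:,::-1]);np.savez(n+'2.npz',p=q,d=dd)
s=cv2.imread('pics/scene2.png')[130:280,240:440];cv2.imwrite('pics/s2c.png',cv2.resize(s,None,fx=3,fy=3))
"
```

```text
285 [(np.float32(0.341), [-0.067, -0.013, 0.135]), (np.float32(0.418), [-0.101, 0.011, 0.205])]
290 [(np.float32(0.153), [0.012, -0.006, -0.037]), (np.float32(0.154), [0.011, 0.004, -0.036])]
295 [(np.float32(0.149), [0.011, -0.006, -0.041]), (np.float32(0.148), [0.012, 0.004, -0.042])]
300 [(np.float32(0.145), [0.011, -0.006, -0.045]), (np.float32(0.145), [0.011, 0.004, -0.045])]
310 [(np.float32(0.135), [0.012, -0.006, -0.055]), (np.float32(0.136), [0.012, 0.003, -0.055])]
320 [(np.float32(0.129), [0.011, -0.005, -0.062]), (np.float32(0.129), [0.011, 0.003, -0.062])]
330 [(np.float32(0.122), [0.012, -0.005, -0.07]), (np.float32(0.122), [0.012, 0.003, -0.069])]
350 [(np.float32(0.109), [0.013, -0.005, -0.082]), (np.float32(0.109), [0.013, 0.003, -0.083])]
370 [(np.float32(0.1), [0.013, -0.004, -0.092]), (np.float32(0.111), [0.005, 0.003, -0.083])]
390 [(np.float32(0.095), [0.011, -0.004, -0.098]), (np.float32(0.0), [0.08, -0.0, -0.175])]
(222, 243) [137 138 138] [ 0.5061 -0.0443  0.1316]
(235, 238) [116 117 114] [ 0.5018 -0.0378  0.1201]
(250, 236) [128 129 126] [ 0.4986 -0.028   0.1083]
(262, 232) [138 137 135] [ 0.4926 -0.0206  0.1019]
(275, 230) [254 254 254] [ 0.4874 -0.0113  0.0958]
(290, 225) [249 250 245] [ 0.481  -0.0006  0.0805]
(305, 220) [248 249 244] [0.4754 0.0117 0.0575]
(315, 215) [237 237 231] [0.4696 0.0201 0.0402]
0.0020993108200776764
```

View pics/s2c.png

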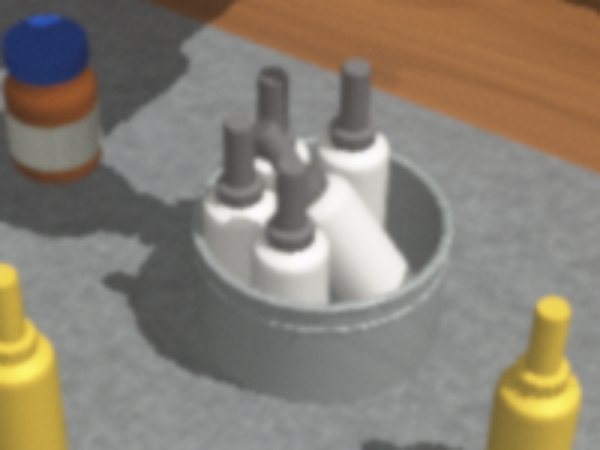

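```bash
python3 - <<'E'
from h import *
from scipy.optimize import least_squares
for n in("scene","top"):
    f=np.load(n+"2.npz");W=cloud(n,f["d"]);p=f["p"].astype(int)
    m=(f["d"]>0)&(np.hypot(W[...,0]-.4705,W[...,1]-.0168)<.03)&(W[...,2]>.15)&(p.max(2)<110)
    q=W[m];print(n,"gripper lowest z",np.sort(q[:,2])[[0,3,10,30]].round(4) if len(q)>40 else len(q), q[np.argsort(q[:,2])[:20]].mean(0).round(4))
c,d,W=wrist()
np.savez("w2.npz",c=c,d=d,W=W)
white=(c.min(2)>150)&(d>0)&(W[...,2]>.02)&(W[...,2]<.11)&(np.hypot(W[...,0]-.499,W[...,1]+.015)<.062)
k,l=cv2.connectedComponents((white).astype(np.uint8))
j=l[225,290];Q=W[l==j];print(len(Q))
u0=np.array([.314,-.542,.78]);
# keep points near the presumed axis surface
def res(s):
    a=np.array([s[0],s[1],.06]);u=np.array([s[2],s[3],1]);u/=np.linalg.norm(u);e=Q-a;return np.linalg.norm(np.cross(e,u),axis=1)-.020
s=least_squares(res,[.478,.0,.4,-.69],loss="soft_l1",f_scale=.001)
a=np.array([s.x[0],s.x[1],.06]);u=np.array([s.x[2],s.x[3],1]);u/=np.linalg.norm(u)
r=res(s.x);print("axis",a.round(4),u.round(3),"tilt",np.arccos(u[2]).round(3),"az",np.degrees(np.arctan2(u[1],u[0])).round(1),"med|r|",np.median(abs(r)).round(4))
t=(Q-a)@u;print("t range good",np.percentile(t[abs(r)<.002],[0,1,99,100]).round(4))
# end face: cap pts
g=(c.max(2)<170)&(d>0);e=W-a;tt=e@u;rad=np.linalg.norm(np.cross(e,u),axis=-1);mm=g&(rad<.013)&(tt>.02)&(tt<.12)
print("cap t range",np.percentile(tt[mm],[1,99]).round(4)); tm=np.percentile(tt[mm],99);print("cap end",(a+u*tm).round(4),"base",(a+u*(tm-.138)).round(4),"collar top",(a+u*(tm-.038)).round(4))
E
```

```text
scene gripper lowest z [0.2412 0.2421 0.2434 0.2472] [0.4791 0.0202 0.2433]
top gripper lowest z [0.5861 0.5869 0.5876 0.5885] [0.4989 0.0102 0.5874]
5437
axis [ 0.4926 -0.0056  0.06  ] [ 0.14  -0.581  0.802] tilt 0.64 az -76.4 med|r| 0.008
t range good [-0.0514 -0.0473  0.0578  0.0612]
cap t range [0.0362 0.0826]
cap end [ 0.5042 -0.0536  0.1263] base [0.4848 0.0265 0.0156] collar top [ 0.4988 -0.0316  0.0958]
```

Both views put the shut fingertips about 35 mm behind the stated TCP, so I had only pinched the cap's very top. I'll refine the leaning bottle's axis.

```bash
python3 - <<'E'
from h import *
from scipy.optimize import least_squares
f=np.load("w2.npz");c,d,W=f["c"],f["d"],f["W"]
A=np.array([.4874,-.0113,.0958]);B=np.array([.4696,.0201,.0402]);v=(A-B)/np.linalg.norm(A-B)
e=W-B;t=e@v;rad=np.linalg.norm(np.cross(e,v),axis=-1)
Q=W[(d>0)&(c.min(2)>150)&(rad<.014)&(t>0)&(t<.065)]
f=lambda s:(lambda a,u:np.linalg.norm(np.cross(Q-a,u/np.linalg.norm(u)),axis=1)-.020)(np.array([s[0],s[1],.06]),np.array([s[2],s[3],1]))
s=least_squares(f,[.485,-.005,.35,-.6],loss="soft_l1",f_scale=.0005)
a=np.array([s.x[0],s.x[1],.06]);u=np.array([s.x[2],s.x[3],1]);u/=np.linalg.norm(u)
print(len(Q),"axis",a.round(4),u.round(3),"tilt",np.arccos(u[2]).round(3),"az",np.degrees(np.arctan2(u[1],u[0])).round(1),"med|r|",np.median(abs(f(s.x))).round(5))
e=W-a;tt=e@u;rad=np.linalg.norm(np.cross(e,u),axis=-1);mm=(c.max(2)<170)&(d>0)&(rad<.0095)&(tt>.02)&(tt<.13)
tm=np.percentile(tt[mm],99);print(mm.sum(),"cap end",(a+u*tm).round(4),"base",(a+u*(tm-.138)).round(4),"collar top",(a+u*(tm-.038)).round(4))
E
```

```text
1092 axis [ 0.4932 -0.0054  0.06  ] [ 0.236 -0.479  0.845] tilt 0.563 az -63.7 med|r| 0.0003
1053 cap end [ 0.5168 -0.0533  0.1445] base [0.4842 0.0128 0.0279] collar top [ 0.5079 -0.0351  0.1124]
```

```bash
sed -i 's/r=0 if yaw is None else -(((yaw-cy+90)%180)-90)\/180/r=0 if yaw is None else -(((yaw-cy+180)%360)-180)\/180/' h.py; python3 -c "
from h import *
to(.504,-.027,.15,0)"
```

```text
at [0.4691 0.0171 0.2078] yaw 119.0 open -0.001 t 4.42 grip 0.0 -> row [-0.0233 -0.139   0.1442] 0.6609
```

>>> drive_tool --plan '[[[-0.0233,-0.139,0,0.661],[-0.0233,-0.139,0,0.661],[-0.0233,-0.139,0,0.661],[-0.0233,-0.139,0,0.661],[-0.0233,-0.139,0,0.661],[-0.0233,-0.139,0.05,0.661],[-0.0233,-0.139,0.1,0.661],[-0.0233,-0.139,0.14,0.661],[-0.0233,-0.139,0.14,0.661],[-0.0233,-0.139,0.14,0.661],[-0.0233,-0.139,0.14,0.661],[-0.0233,-0.139,0.14,0.661]]]' --jaw 0.69

```text
time_s: 5.42
eef_pos: [0.5044, -0.0271, 0.1522]
eef_rot: [-0.001, 0.48, 0.877, -0.0]
wrist_force: [0.5, -0.4, 0.3]
opening: 0.308
grasp_force: 0.0
```

```bash
python3 -c "
from h import *
to(.504,-.027,.14,0)"
```

```text
at [ 0.5044 -0.0271  0.1522] yaw 32.7 open 0.308 t 5.42 grip 0.0 -> row [ 0.0007 -0.0007  0.0304] 0.1814
```

>>> drive_tool --plan '[[[0,0,0.03,0.181],[0,0,0.03,0.181],[0,0,0.03,0.181],[0,0,0.03,0.181],[0,0,0.03,0.181],[0,0,0.03,0.181],[0,0,0.03,0.181]]]'

```text
time_s: 6.0
eef_pos: [0.5046, -0.0271, 0.1406]
eef_rot: [-0.0, 0.704, 0.711, -0.0]
wrist_force: [-0.3, -0.1, -0.1]
opening: 0.314
grasp_force: 0.0
```

```bash
python3 -c "
from h import *
to(.504,-.027,.07,0)
o,p,R=pose();c,d,W=wrist('w3');caps(c,d,W,.115,.153)
T=(W-p)@R
m=(d>0)&(T[...,2]<-.02)&(T[...,2]>-.06)&(abs(T[...,0])<.02)&(abs(T[...,1])<.05)&(c.max(2)<90)
for s in(-1,1):
    q=T[m&(np.sign(T[...,1])==s)]; z=np.percentile(q[:,2],99.5); g=q[q[:,2]>z-.012];print('finger',s,'tip z',z.round(4),'y',np.percentile(g[:,1],[1,99]).round(4),'x',np.percentile(g[:,0],[1,99]).round(4))
"
```

```text
at [ 0.5046 -0.0271  0.1406] yaw 0.6 open 0.314 t 6.0 grip 0.0 -> row [ 0.0003 -0.0014  0.1765] 0.0032
cap [376. 241.] 815 enc [ 0.5406 -0.0085] 0.008 mean [ 0.5391 -0.0061  0.1364]
cap [234. 263.] 981 enc [ 0.4568 -0.0227] 0.0081 mean [ 0.4583 -0.0202  0.1362]
cap [328. 285.] 1195 enc [ 0.5179 -0.0385] 0.0182 mean [ 0.5132 -0.0386  0.1258]
cap [291. 310.] 386 enc [ 0.4877 -0.0545] 0.0077 mean [ 0.4904 -0.0516  0.1334]
cap [460. 477.] 58 enc [ 0.6237 -0.2112] 0.0057 mean [ 0.6231 -0.2102  0.1172]
finger -1 tip z -0.0334 y [-0.0268 -0.0136] x [-0.0104  0.0109]
finger 1 tip z -0.0333 y [0.0127 0.0256] x [-0.0105  0.011 ]
```

View pics/w3.png

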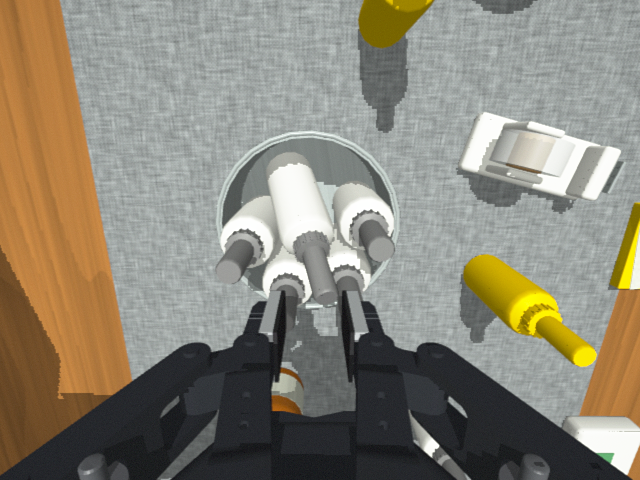

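The view shows the leaning cap from (315,245) to (325,297), lying between the open fingers at (275,330) and (350,330), with neighbours clear. I'll lower and grip it low on the cap.

>>> drive_tool --plan '[[[0,-0.001,0.06,0],[0,-0.001,0.12,0],[0,-0.001,0.15,0],[0,-0.001,0.177,0],[0,-0.001,0.177,0],[0,-0.001,0.177,0]]]'

```text
time_s: 6.55
eef_pos: [0.5044, -0.0271, 0.0702]
eef_rot: [-0.0, 0.704, 0.71, -0.0]
wrist_force: [0.2, -0.5, 0.4]
opening: 0.308
grasp_force: 0.0
```

>>> drive_tool --plan '[[[0,0,0,0],[0,0,0,0],[0,0,0,0],[0,0,0,0],[0,0,0,0]]]' --jaw 1.0

```text
time_s: 6.97
eef_pos: [0.5051, -0.0275, 0.0712]
eef_rot: [0.001, 0.704, 0.71, 0.0]
wrist_force: [-2.1, -0.2, 4.6]
opening: 0.154
grasp_force: 58.7
```

```bash
python3 -c "
from h import *
to(.504,-.027,.07,0)
c,d,W=wrist('w4');caps(c,d,W,.115,.153)"
```

```text
at [ 0.5051 -0.0275  0.0712] yaw 0.4 open 0.154 t 6.97 grip 58.704575279698474 -> row [ 0.0013 -0.0028  0.003 ] 0.0025
cap [414. 300.] 2670 enc [ 0.543 -0.009] 0.0084 mean [ 0.5412 -0.0067  0.136 ]
cap [198. 326.] 2535 enc [ 0.4647 -0.0205] 0.0138 mean [ 0.461  -0.0183  0.1355]
cap [313. 342.] 6549 enc [ 0.5045 -0.0257] 0.0289 mean [ 0.5045 -0.0256  0.1349]
cap [411. 345.] 154 enc [ 0.5376 -0.016 ] 0.0059 mean [ 0.537  -0.0156  0.151 ]
```

>>> drive_tool --plan '[[[0.01,-0.005,-0.005,0],[0.02,-0.009,-0.01,0],[0.02,-0.009,-0.01,0],[0.02,-0.009,-0.01,0]]]'

```text
time_s: 7.35
eef_pos: [0.5006, -0.0188, 0.0742]
eef_rot: [-0.0, 0.704, 0.71, -0.0]
wrist_force: [0.2, 0.2, -0.6]
opening: 0.154
grasp_force: 58.2
```

View pics/w4.png

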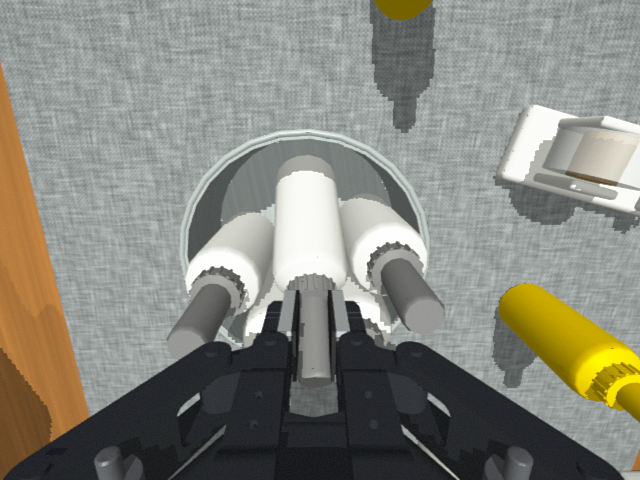

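The view shows the cap firmly between the pads at (313,340), with the neighbours clear. I'll swing it upright in steps.

>>> drive_tool --plan '[[[0.012,0,-0.003,0],[0.024,0,-0.006,0],[0.036,0,-0.008,0],[0.05,0,-0.01,0],[0.05,0,-0.01,0]]]'

```text
time_s: 7.77
eef_pos: [0.5014, 0.0008, 0.079]
eef_rot: [0.001, 0.704, 0.71, -0.0]
wrist_force: [0.6, -4.6, 0.2]
opening: 0.147
grasp_force: 58.8
```

```bash
cat >> h.py <<'E'
def look(tag):
    c,d,W=wrist(tag)
    h=np.hypot(W[...,0]-.499,W[...,1]+.015);m=(d>0)&(abs(W[...,2]-.074)<.004)&(h<.08)&(h>.06);print('rim',m.sum(),circ(W[m][:,:2]))
    return c,d,W
E
python3 -c "
from h import *
to(.5,0,.08,0);c,d,W=look('w5');print(ctrl.get_obs()['wrist_force'].round(2))
for v in range(140,420,20): print(v,c[v,313],W[v,313].round(4))"
```

```text
at [0.5014 0.0008 0.079 ] yaw 0.5 open 0.147 t 7.77 grip 58.781315088272095 -> row [-0.002  -0.0035 -0.0025] 0.0027
rim 3535 (array([ 0.49971273, -0.01483759]), np.float64(0.06579665957020121))
[-0.56 -4.61  0.8 ]
140 [161 167 165] [0.5    0.0744 0.0038]
160 [159 166 162] [5.001e-01 6.020e-02 2.000e-04]
180 [139 145 141] [0.5002 0.0513 0.0425]
200 [163 165 157] [0.5003 0.0397 0.0482]
220 [246 247 242] [0.5004 0.032  0.0678]
240 [245 246 242] [0.5004 0.0253 0.0844]
260 [250 251 247] [0.5005 0.0194 0.0984]
280 [255 255 253] [0.5006 0.0097 0.1011]
300 [148 150 148] [0.5006 0.0032 0.1097]
320 [140 142 138] [ 0.5007 -0.0017  0.1197]
340 [137 140 137] [ 0.5007 -0.0052  0.1301]
360 [136 137 135] [ 0.5007 -0.009   0.1384]
380 [88 90 89] [ 0.5008 -0.0155  0.1424]
400 [ 99 101 102] [ 0.5017 -0.1587  0.0012]
```

>>> drive_tool --plan '[[[0.012,0,-0.002,0],[0.024,0,-0.004,0],[0.036,0,-0.005,0],[0.052,0,-0.006,0],[0.052,0,-0.006,0]]]'

```text
time_s: 8.23
eef_pos: [0.5006, 0.0226, 0.0809]
eef_rot: [-0.0, 0.704, 0.71, 0.0]
wrist_force: [-0.1, 0.7, 0.6]
opening: 0.004
grasp_force: 0.0
```

```bash
python3 -c "
from h import *
to(.5,.02,.08,0);c,d,W=look('w6');print(ctrl.get_obs()['wrist_force'].round(2))
for v in range(160,420,20): print(v,c[v,313],W[v,313].round(4))"
```

```text
at [0.5006 0.0226 0.0809] yaw 0.4 open 0.004 t 8.23 grip 0.0 -> row [-0.0064 -0.0016  0.0022] 0.0025
rim 3058 (array([ 0.49967165, -0.01453781]), np.float64(0.06566443988227239))
[-0.33  0.02 -0.28]
160 [156 163 162] [0.4993 0.0821 0.0007]
180 [166 173 171] [0.4994 0.0674 0.0012]
200 [153 159 156] [0.4995 0.0523 0.0016]
220 [156 164 160] [0.4996 0.0514 0.0603]
240 [170 172 164] [0.4997 0.0327 0.0411]
260 [251 252 249] [0.4998 0.0242 0.0565]
280 [251 252 249] [0.4999 0.0146 0.0659]
300 [39 37 39] [0.4999 0.0329 0.1268]
320 [37 37 38] [0.4999 0.033  0.1433]
340 [57 56 58] [0.4999 0.0294 0.151 ]
360 [57 57 61] [0.5    0.0207 0.1509]
380 [54 53 53] [0.5    0.0118 0.1511]
400 [86 86 83] [ 0.5003 -0.032   0.1143]
```

>>> drive_tool --plan '[[[0,0,-0.1,0],[0,0,-0.2,0],[-0.05,0,-0.25,0],[-0.05,0,-0.25,0],[-0.05,0,-0.25,0]]]' --jaw 0.69

```text
time_s: 8.7
eef_pos: [0.5014, 0.0011, 0.1817]
eef_rot: [0.001, 0.705, 0.709, 0.001]
wrist_force: [-0.2, 0.3, -0.5]
opening: 0.311
grasp_force: 0.0
```

```bash
python3 - <<'E'
from h import *
from scipy.optimize import least_squares
to(.5,0,.15,0);c,d,W=look('w7');caps(c,d,W,.105,.153)
g=(c.min(2)>150)&(d>0)&(W[...,2]>.02)&(W[...,2]<.09)&(abs(W[...,0]-.499)<.014)&(W[...,1]>-.03)&(W[...,1]<.03)
Q=W[g];print(len(Q))
f=lambda s:(lambda a,u:np.linalg.norm(np.cross(Q-a,u/np.linalg.norm(u)),axis=1)-.020)(np.array([s[0],s[1],.05]),np.array([s[2],s[3],1]))
s=least_squares(f,[.5,.0,.0,-.8],loss="soft_l1",f_scale=.0005)
a=np.array([s.x[0],s.x[1],.05]);u=np.array([s.x[2],s.x[3],1]);u/=np.linalg.norm(u)
print("axis",a.round(4),u.round(3),"tilt",np.arccos(u[2]).round(3),"med",np.median(abs(f(s.x))).round(5))
# base centre at floor contact: z_b=.004+.019*sin(tilt)
zb=.004+.018*np.sqrt(1-u[2]**2);b=a+u*(zb-.05)/u[2]
for t in(0,.1,.12,.138):print(t,(b+u*t).round(4))
E
```

```text
at [0.5014 0.0011 0.1817] yaw 0.4 open 0.311 t 8.7 grip 0.0 -> row [-0.0028 -0.0037  0.0793] 0.002
rim 1921 (array([ 0.49953237, -0.01480005]), np.float64(0.0658160123705843))
cap [368. 259.] 765 enc [ 0.5416 -0.0103] 0.0114 mean [ 0.54   -0.0062  0.1314]
cap [256. 275.] 792 enc [ 0.4581 -0.0215] 0.0115 mean [ 0.4591 -0.0191  0.1309]
cap [302. 303.] 1363 enc [ 0.4905 -0.0455] 0.023 mean [ 0.4922 -0.0452  0.1246]
cap [340. 299.] 250 enc [ 0.5253 -0.0473] 0.0102 mean [ 0.5217 -0.0441  0.1204]
cap [441. 458.] 348 enc [ 0.6226 -0.2134] 0.0071 mean [ 0.6221 -0.211   0.1183]
1493
axis [0.5023 0.0031 0.05  ] [-0.064 -0.57   0.819] tilt 0.611 med 0.00033
0 [0.5051 0.0279 0.0143]
0.1 [ 0.4987 -0.0291  0.0962]
0.12 [ 0.4974 -0.0405  0.1126]
0.138 [ 0.4963 -0.0508  0.1274]
```

View pics/w7.png

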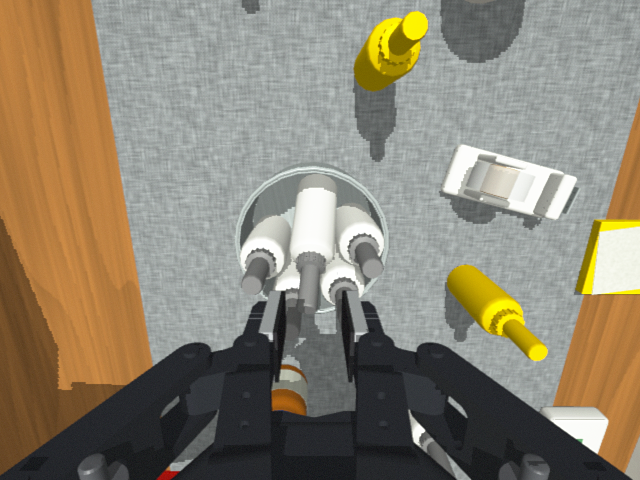

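The leaning bottle (body at (315,220), cap at (310,290)) is held by its neighbours at about 0.6 rad. My pads sat behind the cap's axis, so I need exact neighbour positions for a deeper grip.

>>> drive_tool --plan '[[[-0.08,-0.004,0,0],[-0.16,-0.004,0,0],[-0.16,-0.004,0,0],[-0.16,-0.004,0,0]]]' --jaw 0.76

```text
time_s: 9.08
eef_pos: [0.4983, -0.0626, 0.1786]
eef_rot: [-0.002, 0.705, 0.709, -0.001]
wrist_force: [-0.9, 0.8, 0.3]
opening: 0.241
grasp_force: 0.0
```

```bash
python3 - <<'E'
from h import *
to(.4965,-.037,.15,0);c,d,W=look('w8');caps(c,d,W,.139,.153,15)
m=(d>0)&(c.max(2)<170)&(c.max(2)-c.min(2)<45)&(np.hypot(W[...,0]-.499,W[...,1]+.015)<.08)
for lo,hi in((.105,.11),(.112,.116),(.12,.124),(.128,.132)):
    q=m&(W[...,2]>lo)&(W[...,2]<hi)
    print(lo);[print("  ",cc.round(),a,"x",np.percentile(p[:,0],[2,98]).round(4),"y",np.percentile(p[:,1],[2,98]).round(4)) for cc,a,p in blobs(q,W,12)]
E
```

```text
at [ 0.4983 -0.0626  0.1786] yaw 0.3 open 0.241 t 9.08 grip 0.0 -> row [ 0.0638 -0.0039  0.0717] 0.0016
rim 2931 (array([ 0.49958641, -0.01511002]), np.float64(0.0657234678295152))
cap [384. 176.] 325 enc [ 0.5415 -0.0093] 0.008 mean [ 0.5414 -0.0095  0.1423]
cap [251. 196.] 383 enc [ 0.4578 -0.0223] 0.008 mean [ 0.4581 -0.022   0.1424]
cap [357. 234.] 369 enc [ 0.5268 -0.0479] 0.008 mean [ 0.5264 -0.0471  0.1422]
cap [293. 250.] 419 enc [ 0.4836 -0.0591] 0.0081 mean [ 0.4837 -0.0584  0.1428]
0.105
   [383. 160.] 15 x [0.5453 0.5496] y [-0.0037 -0.0004]
   [365. 173.] 99 x [0.5305 0.5407] y [-0.0196 -0.0016]
   [248. 180.] 17 x [0.4468 0.4513] y [-0.0197 -0.0151]
   [269. 188.] 92 x [0.457  0.4689] y [-0.0319 -0.0146]
   [315. 197.] 123 x [0.4904 0.5052] y [-0.036  -0.0255]
   [348. 219.] 109 x [0.516  0.5363] y [-0.0556 -0.0401]
   [288. 228.] 82 x [0.4732 0.4872] y [-0.0598 -0.0484]
   [307. 240.] 18 x [0.4917 0.4945] y [-0.0656 -0.0602]
0.112
   [264. 183.] 24 x [0.4559 0.4654] y [-0.0242 -0.0146]
   [314. 204.] 99 x [0.4898 0.5043] y [-0.0381 -0.0303]
   [349. 217.] 24 x [0.5192 0.5297] y [-0.0466 -0.0401]
   [293. 229.] 21 x [0.4779 0.4875] y [-0.0536 -0.0501]
0.12
   [371. 166.] 21 x [0.5336 0.5402] y [-0.0094 -0.0017]
   [263. 184.] 20 x [0.4598 0.4653] y [-0.022  -0.0147]
   [313. 215.] 116 x [0.4893 0.5043] y [-0.0459 -0.0358]
   [351. 218.] 28 x [0.5194 0.53  ] y [-0.0451 -0.04  ]
   [297. 233.] 31 x [0.4795 0.4914] y [-0.058  -0.0507]
   [310. 236.] 13 x [0.4923 0.4979] y [-0.0554 -0.0542]
0.128
   [375. 164.] 14 x [0.5347 0.5402] y [-0.0057 -0.0017]
   [261. 185.] 16 x [0.4597 0.4653] y [-0.0204 -0.0148]
   [354. 221.] 23 x [0.5202 0.5311] y [-0.0439 -0.04  ]
   [312. 226.] 147 x [0.4903 0.5027] y [-0.0486 -0.0419]
   [295. 236.] 38 x [0.4774 0.4909] y [-0.0563 -0.051 ]
```

View pics/w8.png

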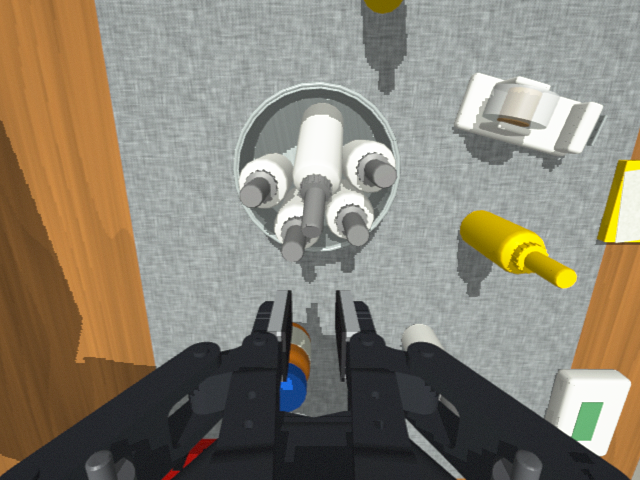

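The view is clear: leaning cap from (317,185) to (312,232), right neighbour's cap at (357,234), left at (293,250). I'll lower behind the cap and slide forward so the pads cover its axis.

>>> drive_tool --plan '[[[0.094,-0.006,0.03,0.002],[0.094,-0.006,0.06,0.002],[0.094,-0.006,0.13,0.002],[0.094,-0.006,0.19,0.002],[0.094,-0.006,0.24,0.002],[0.094,-0.006,0.268,0.002],[0.094,-0.006,0.268,0.002],[0.094,-0.006,0.268,0.002]]]' --jaw 0.765

```text
time_s: 9.8
eef_pos: [0.4965, -0.024, 0.0732]
eef_rot: [-0.001, 0.706, 0.708, -0.0]
wrist_force: [-0.3, -0.2, 0.2]
opening: 0.234
grasp_force: 0.0
```

```bash
python3 -c "
from h import *
to(.496,-.040,.071,0)"
```

```text
at [ 0.4965 -0.024   0.0732] yaw 0.1 open 0.234 t 9.8 grip 0.0 -> row [-0.04   -0.0013  0.0056] 0.0007
```

>>> drive_tool --plan '[[[-0.01,-0.001,0.004,0],[-0.02,-0.001,0.004,0],[-0.03,-0.001,0.004,0],[-0.04,-0.001,0.004,0],[-0.04,-0.001,0.004,0]]]'

```text
time_s: 10.22
eef_pos: [0.4985, -0.041, 0.0737]
eef_rot: [0.001, 0.707, 0.707, 0.002]
wrist_force: [2.3, 5.9, 5.7]
opening: 0.233
grasp_force: 4.2
```

>>> drive_tool --plan '[[[0,0,0,0],[0,0,0,0],[0,0,0,0],[0,0,0,0],[0,0,0,0]]]' --jaw 1.0

```text
time_s: 10.63
eef_pos: [0.4984, -0.0413, 0.0739]
eef_rot: [0.001, 0.707, 0.707, 0.001]
wrist_force: [1.6, 4.1, 6.0]
opening: 0.156
grasp_force: 60.6
```

>>> drive_tool --plan '[[[0.012,0,-0.006,0],[0.025,0,-0.01,0],[0.038,0,-0.013,0],[0.05,0,-0.016,0],[0.05,0,-0.016,0]]]'

```text
time_s: 11.05
eef_pos: [0.4976, -0.022, 0.0798]
eef_rot: [0.002, 0.706, 0.708, -0.0]
wrist_force: [0.0, -6.2, 4.4]
opening: 0.152
grasp_force: 59.4
```

```bash
cat >> h.py <<'E'
def col(c,W,u=313,a=160,b=400,s=15):
    for v in range(a,b,s): print(v,c[v,u].tolist(),W[v,u].round(4).tolist())
E
python3 -c "
from h import *
to(.5,-.02,.08,0);c,d,W=look(None);print(ctrl.get_obs()['wrist_force'].round(2));col(c,W,313)"
```

```text
at [ 0.4976 -0.022   0.0798] yaw 0.1 open 0.152 t 11.05 grip 59.39453065395355 -> row [ 0.0049  0.0061 -0.0006] 0.0007
rim 4100 (array([ 0.49969697, -0.01473112]), np.float64(0.06561255153177178))
[-1.04 -5.71  3.99]
160 [172, 172, 165] [0.4968, 0.0404, 0.0406]
175 [250, 251, 247] [0.4968, 0.0327, 0.0531]
190 [251, 251, 248] [0.4968, 0.0259, 0.0656]
205 [251, 252, 248] [0.4968, 0.0196, 0.0766]
220 [251, 251, 248] [0.4968, 0.0134, 0.085]
235 [252, 252, 250] [0.4968, 0.0076, 0.0927]
250 [253, 253, 251] [0.4968, 0.0011, 0.0969]
265 [147, 149, 146] [0.4968, -0.0055, 0.1006]
280 [146, 148, 143] [0.4968, -0.0118, 0.1044]
295 [149, 150, 148] [0.4968, -0.0161, 0.1119]
310 [148, 150, 145] [0.4968, -0.0208, 0.1177]
325 [149, 150, 146] [0.4968, -0.0245, 0.1244]
340 [148, 150, 146] [0.4968, -0.0274, 0.1315]
355 [118, 118, 117] [0.4968, -0.0339, 0.133]
370 [103, 106, 106] [0.497, -0.1487, 0.0012]
385 [88, 92, 91] [0.497, -0.1659, 0.0006]
```

>>> drive_tool --plan '[[[0.008,0,-0.005,0],[0.016,0,-0.01,0],[0.024,0,-0.013,0],[0.032,0,-0.016,0],[0.032,0,-0.016,0]]]'

```text
time_s: 11.52
eef_pos: [0.4965, -0.0078, 0.0851]
eef_rot: [0.0, 0.706, 0.708, -0.0]
wrist_force: [-0.7, -3.7, 0.9]
opening: 0.154
grasp_force: 58.8
```

```bash
python3 -c "
from h import *
to(.5,-.02,.08,0);c,d,W=look(None);print(ctrl.get_obs()['wrist_force'].round(2));col(c,W,313)"
```

```text
at [ 0.4965 -0.0078  0.0851] yaw 0.1 open 0.154 t 11.52 grip 58.77305567264557 -> row [-0.0305  0.0086  0.0128] 0.0006
rim 3517 (array([ 0.49968665, -0.01477429]), np.float64(0.06572147310716883))
[ 0.2  -4.68  1.59]
160 [149, 156, 154] [0.4956, 0.0513, 0.0016]
175 [206, 217, 211] [0.4957, 0.0489, 0.0746]
190 [164, 167, 159] [0.4957, 0.0369, 0.0514]
205 [248, 249, 245] [0.4957, 0.03, 0.064]
220 [247, 248, 244] [0.4957, 0.0246, 0.0786]
235 [248, 249, 244] [0.4958, 0.0193, 0.0899]
250 [254, 254, 252] [0.4958, 0.014, 0.0989]
265 [255, 255, 253] [0.4958, 0.0065, 0.1006]
280 [145, 145, 143] [0.4958, 0.002, 0.1092]
295 [144, 142, 141] [0.4958, -0.0044, 0.1127]
310 [141, 142, 139] [0.4958, -0.0077, 0.1214]
325 [143, 145, 141] [0.4959, -0.0115, 0.1281]
340 [140, 143, 139] [0.4959, -0.0141, 0.1358]
355 [174, 175, 171] [0.4959, -0.0174, 0.1416]
370 [130, 128, 126] [0.4959, -0.0287, 0.137]
385 [91, 95, 95] [0.4957, -0.1547, 0.0019]
```

>>> drive_tool --plan '[[[0.008,0,-0.002,0],[0.016,0,-0.004,0],[0.024,0,-0.005,0],[0.032,0,-0.006,0],[0.032,0,-0.006,0]]]'

```text
time_s: 11.98
eef_pos: [0.4966, 0.0055, 0.087]
eef_rot: [-0.0, 0.707, 0.708, 0.0]
wrist_force: [2.1, -2.3, -0.6]
opening: 0.131
grasp_force: 59.8
```

```bash
python3 -c "
from h import *
to(.5,-.02,.08,0);c,d,W=look(None);print(ctrl.get_obs()['wrist_force'].round(2));col(c,W,313)"
```

```text
at [0.4966 0.0055 0.087 ] yaw 0.1 open 0.131 t 11.98 grip 59.810357093811035 -> row [-0.0637  0.0085  0.0175] 0.0005
rim 3291 (array([ 0.4996692 , -0.01470664]), np.float64(0.06571869214641338))
[ 1.17 -3.2  -1.96]
160 [176, 184, 180] [0.4956, 0.0645, 0.0009]
175 [165, 172, 170] [0.4956, 0.0533, 0.0016]
190 [177, 186, 184] [0.4957, 0.0513, 0.0599]
205 [158, 160, 153] [0.4957, 0.0399, 0.0493]
220 [243, 244, 240] [0.4958, 0.0338, 0.0646]
235 [245, 245, 240] [0.4958, 0.0291, 0.0806]
250 [244, 244, 239] [0.4958, 0.0246, 0.0933]
265 [254, 254, 254] [0.4958, 0.0191, 0.1009]
280 [123, 123, 120] [0.4958, 0.0126, 0.1052]
295 [138, 139, 137] [0.4958, 0.0062, 0.1094]
310 [134, 135, 130] [0.4959, 0.0027, 0.1182]
325 [138, 140, 134] [0.4959, -0.0001, 0.1271]
340 [133, 136, 133] [0.4959, -0.0023, 0.1357]
355 [134, 136, 133] [0.4959, -0.0054, 0.1419]
370 [139, 141, 136] [0.4959, -0.0126, 0.1424]
385 [95, 95, 94] [0.4958, -0.0534, 0.1046]
```

>>> drive_tool --plan '[[[-0.005,0,0,0],[-0.03,0,0,0],[-0.034,0,0,0]]]' --jaw 0.78

```text
time_s: 12.28
eef_pos: [0.4962, -0.0096, 0.0869]
eef_rot: [-0.0, 0.707, 0.708, -0.0]
wrist_force: [-0.1, 0.2, 0.7]
opening: 0.219
grasp_force: 0.0
```

>>> drive_tool --plan '[[[0,0,0,0],[0,0,0,0],[0,0,0,0]]]' --jaw 1.0

```text
time_s: 12.53
eef_pos: [0.4964, -0.0089, 0.0871]
eef_rot: [-0.0, 0.707, 0.707, 0.0]
wrist_force: [-0.6, 0.1, 0.9]
opening: 0.004
grasp_force: 0.0
```

```bash
python3 -c "
from h import *
to(.5,-.02,.08,0);c,d,W=look(None);print(ctrl.get_obs()['wrist_force'].round(2));col(c,W,313)"
```

```text
at [ 0.4964 -0.0089  0.0871] yaw 0.1 open 0.004 t 12.53 grip 0.0 -> row [-0.0279  0.009   0.0177] 0.0003
rim 3472 (array([ 0.49967438, -0.0145725 ]), np.float64(0.0655788269148744))
[-0.3   0.54  0.  ]
160 [137, 142, 140] [0.4955, 0.051, 0.013]
175 [169, 172, 164] [0.4955, 0.0423, 0.0298]
190 [167, 171, 161] [0.4955, 0.034, 0.0424]
205 [250, 251, 248] [0.4956, 0.0262, 0.0528]
220 [250, 251, 248] [0.4956, 0.0193, 0.064]
235 [251, 251, 249] [0.4956, 0.0124, 0.0729]
250 [250, 251, 248] [0.4956, 0.0063, 0.082]
265 [250, 251, 248] [0.4956, 0.0007, 0.091]
280 [251, 251, 249] [0.4957, -0.006, 0.096]
295 [33, 34, 33] [0.4957, 0.0019, 0.1291]
310 [33, 34, 34] [0.4958, 0.0013, 0.1412]
325 [36, 35, 37] [0.4958, 0.0017, 0.153]
340 [57, 56, 56] [0.4958, -0.0023, 0.1567]
355 [57, 59, 59] [0.4958, -0.0092, 0.1561]
370 [56, 59, 58] [0.4958, -0.0158, 0.1563]
385 [86, 90, 87] [0.4954, -0.1579, 0.0012]
```

The bottle fell back to about 0.6 rad. Side-pinching creeps off the cap, so I'll set one finger beyond the cap, between the two neighbours, and push it upright between opposing pads.

>>> drive_tool --plan '[[[0,0,-0.1,0],[0,0,-0.2,0],[-0.08,0,-0.23,0],[-0.135,0,-0.23,0],[-0.135,0,-0.23,0],[-0.135,0,-0.23,0]]]' --jaw 0.41

```text
time_s: 13.08
eef_pos: [0.4966, -0.0634, 0.1793]
eef_rot: [0.0, 0.707, 0.707, 0.0]
wrist_force: [-0.2, 1.3, 0.6]
opening: 0.59
grasp_force: 0.0
```

```bash
cat >> h.py <<'E'
def lean(c,d,W):
    caps(c,d,W,.139,.153,15)
    m=(d>0)&(c.max(2)<170)&(c.max(2)-c.min(2)<45)&(np.hypot(W[...,0]-.499,W[...,1]+.015)<.08)
    for lo,hi in((.107,.111),(.12,.124),(.128,.132),(.133,.137)):
        q=m&(W[...,2]>lo)&(W[...,2]<hi)
        print(lo);[print("  ",cc.round(),a,"x",np.percentile(p[:,0],[2,98]).round(4),"y",np.percentile(p[:,1],[2,98]).round(4)) for cc,a,p in blobs(q,W,12)]
    o,p,R=pose();T=(W-p)@R
    m=(d>0)&(T[...,2]<-.015)&(T[...,2]>-.06)&(abs(T[...,0])<.02)&(abs(T[...,1])<.06)&(c.max(2)<90)
    for s in(-1,1):
        q=T[m&(np.sign(T[...,1])==s)]
        if len(q)<20: continue
        z=np.percentile(q[:,2],99.5);g=q[q[:,2]>z-.012];print('finger',s,'tip z',z.round(4),'y',np.percentile(g[:,1],[1,99]).round(4))
E
python3 -c "
from h import *
to(.503,-.035,.14,90);c,d,W=look('w9');lean(c,d,W)"
```

```text
at [ 0.4966 -0.0634  0.1793] yaw -0.0 open 0.59 t 13.08 grip 0.0 -> row [0.0711 0.016  0.0983] -0.5002
rim 3055 (array([ 0.49960041, -0.01509484]), np.float64(0.06570635101023961))
cap [385. 174.] 215 enc [ 0.5405 -0.0096] 0.0082 mean [ 0.5406 -0.0092  0.142 ]
cap [381. 179.] 15 enc [ 0.538  -0.0129] 0.002 mean [ 0.5385 -0.0122  0.1428]
cap [254. 195.] 281 enc [ 0.4578 -0.0225] 0.008 mean [ 0.4582 -0.0223  0.1422]
cap [359. 231.] 322 enc [ 0.5263 -0.0475] 0.0083 mean [ 0.5257 -0.0466  0.1422]
cap [299. 237.] 314 enc [ 0.486  -0.0514] 0.0083 mean [ 0.4863 -0.0503  0.1423]
0.107
   [268. 180.] 17 x [0.4589 0.4653] y [-0.0213 -0.0147]
   [321. 192.] 91 x [0.495 0.509] y [-0.0306 -0.0235]
   [352. 212.] 25 x [0.519  0.5321] y [-0.0445 -0.0395]
   [301. 217.] 22 x [0.4794 0.4924] y [-0.0473 -0.0435]
0.12
   [369. 167.] 19 x [0.533  0.5368] y [-0.0122 -0.0026]
   [266. 185.] 20 x [0.4599 0.4654] y [-0.0243 -0.0148]
   [322. 208.] 103 x [0.4951 0.5092] y [-0.0409 -0.032 ]
   [353. 216.] 31 x [0.5187 0.5314] y [-0.0459 -0.0395]
   [301. 221.] 24 x [0.4802 0.4926] y [-0.0471 -0.0435]
0.128
   [373. 167.] 21 x [0.5328 0.5391] y [-0.0118 -0.0017]
   [261. 183.] 21 x [0.4563 0.4652] y [-0.0201 -0.0145]
   [323. 221.] 229 x [0.4962 0.5096] y [-0.0475 -0.0379]
   [351. 219.] 17 x [0.5188 0.5251] y [-0.0443 -0.0398]
   [299. 224.] 33 x [0.4796 0.493 ] y [-0.048  -0.0436]
0.133
   [373. 168.] 23 x [0.5328 0.5371] y [-0.0119 -0.0023]
   [263. 186.] 21 x [0.4595 0.4655] y [-0.0217 -0.0147]
   [354. 221.] 31 x [0.5188 0.5298] y [-0.0453 -0.0393]
   [300. 227.] 29 x [0.4795 0.493 ] y [-0.0482 -0.0436]
finger -1 tip z -0.0378 y [-0.0385 -0.0251]
finger 1 tip z -0.0365 y [0.0248 0.0375]
```

>>> drive_tool --plan '[[[0.02,0.01,0,-0.5],[0.04,0.018,0,-0.5],[0.076,0.0185,0,-0.5],[0.076,0.0185,0,-0.5],[0.076,0.0185,0,-0.5],[0.076,0.0185,0,-0.5],[0.076,0.0185,0,-0.5],[0.076,0.0185,0,-0.5],[0.076,0.0185,0.02,-0.5],[0.076,0.0185,0.04,-0.5],[0.076,0.0185,0.07,-0.5],[0.076,0.0185,0.07,-0.5]]]'

```text
time_s: 14.13
eef_pos: [0.5018, -0.0306, 0.1481]
eef_rot: [-0.003, 0.031, 1.0, 0.001]
wrist_force: [-0.7, -0.1, -0.1]
opening: 0.591
grasp_force: 0.0
```

```bash
python3 -c "
from h import *
to(.504,-.033,.13,90)"
```

```text
at [ 0.5018 -0.0306  0.1481] yaw 86.4 open 0.591 t 14.13 grip 0.0 -> row [-0.0061 -0.0056  0.0453] -0.0198
```

>>> drive_tool --plan '[[[-0.006,-0.0056,0.02,-0.02],[-0.006,-0.0056,0.02,-0.02],[-0.006,-0.0056,0.02,-0.02],[-0.006,-0.0056,0.02,-0.02]]]'

```text
time_s: 14.47
eef_pos: [0.506, -0.0342, 0.143]
eef_rot: [-0.0, 0.004, 1.0, 0.0]
wrist_force: [-0.1, -0.8, 0.3]
opening: 0.587
grasp_force: 0.0
```

```bash
python3 -c "
from h import *
to(.504,-.033,.073,90);c,d,W=look('w10');lean(c,d,W)"
```

```text
at [ 0.506  -0.0342  0.143 ] yaw 89.5 open 0.587 t 14.47 grip 0.0 -> row [0.0048 0.0028 0.1751] -0.0026
rim 3289 (array([ 0.49908397, -0.01528289]), np.float64(0.06562366946201184))
cap [332. 191.] 145 enc [ 0.4576 -0.0224] 0.0079 mean [ 0.4557 -0.0241  0.1417]
cap [284. 241.] 164 enc [ 0.4862 -0.0514] 0.0082 mean [ 0.4831 -0.0505  0.1415]
cap [292. 306.] 379 enc [ 0.5255 -0.0475] 0.0079 mean [ 0.523  -0.0473  0.142 ]
cap [354. 324.] 149 enc [ 0.5395 -0.0102] 0.0081 mean [ 0.536  -0.0106  0.1413]
0.107
   [292. 220.] 24 x [0.4781 0.4825] y [-0.0531 -0.0442]
   [323. 248.] 99 x [0.4943 0.5062] y [-0.036  -0.0233]
   [290. 277.] 21 x [0.5181 0.5215] y [-0.0536 -0.0463]
   [303. 280.] 21 x [0.5186 0.5251] y [-0.0447 -0.0397]
   [349. 297.] 62 x [0.5325 0.5399] y [-0.0168 -0.0024]
0.12
   [327. 178.] 14 x [0.4498 0.4536] y [-0.0289 -0.0227]
   [289. 226.] 40 x [0.4782 0.4843] y [-0.0558 -0.0436]
   [310. 255.] 114 x [0.4947 0.5061] y [-0.0445 -0.0322]
   [295. 286.] 64 x [0.5181 0.5255] y [-0.0542 -0.0395]
   [351. 306.] 69 x [0.5328 0.5387] y [-0.0166 -0.0024]
0.128
   [331. 178.] 15 x [0.4497 0.4516] y [-0.0274 -0.0204]
   [288. 229.] 47 x [0.4778 0.4849] y [-0.0556 -0.0439]
   [299. 264.] 287 x [0.4959 0.5089] y [-0.0474 -0.0377]
   [294. 292.] 68 x [0.5182 0.5241] y [-0.0541 -0.0399]
   [352. 312.] 76 x [0.5324 0.5391] y [-0.0167 -0.0027]
0.133
   [327. 182.] 20 x [0.4499 0.4555] y [-0.0299 -0.0225]
   [288. 232.] 52 x [0.4779 0.4848] y [-0.0556 -0.0437]
   [294. 295.] 70 x [0.518  0.5242] y [-0.0538 -0.0398]
   [353. 316.] 77 x [0.5325 0.5395] y [-0.0169 -0.0024]
finger -1 tip z -0.0372 y [-0.0384 -0.0252]
finger 1 tip z -0.0366 y [0.0248 0.0379]
```

>>> drive_tool --plan '[[[0.004,0.002,0.05,-0.003],[0.004,0.002,0.1,-0.003],[0.004,0.002,0.14,-0.003],[0.004,0.002,0.174,-0.003],[0.004,0.002,0.174,-0.003],[0.004,0.002,0.174,-0.003]]]'

```text
time_s: 15.02
eef_pos: [0.5042, -0.0338, 0.0734]
eef_rot: [-0.001, -0.001, 1.0, 0.0]
wrist_force: [0.2, 0.1, 0.3]
opening: 0.592
grasp_force: 0.0
```

```bash
python3 -c "
from h import *
to(.504,-.013,.075,90);print(ctrl.get_obs()['wrist_force'].round(2))"
```

```text
at [ 0.5042 -0.0338  0.0734] yaw 90.1 open 0.592 t 15.02 grip 0.0 -> row [ 0.0004  0.052  -0.0039] 0.0007
[0.19 0.09 0.25]
```

>>> drive_tool --plan '[[[-0.0045,0.01,0,0],[-0.0045,0.022,0,0],[-0.0045,0.034,0,0],[-0.0045,0.046,0,0],[-0.0045,0.058,0,0],[-0.0045,0.07,0,0],[-0.0045,0.07,0,0]]]'

```text
time_s: 15.6
eef_pos: [0.5062, -0.005, 0.0737]
eef_rot: [-0.0, -0.002, 1.0, 0.0]
wrist_force: [0.2, 0.7, -0.2]
opening: 0.592
grasp_force: 0.0
```

```bash
python3 -c "
from h import *
to(.504,.011,.075,90);print(ctrl.get_obs()['wrist_force'].round(2));c,d,W=look('w11');lean(c,d,W)" | grep -v finger
```

```text
at [ 0.5062 -0.005   0.0737] yaw 90.2 open 0.592 t 15.6 grip 0.0 -> row [ 0.0054  0.04   -0.0034] 0.0012
[ 0.17  0.66 -0.24]
rim 5116 (array([ 0.49890729, -0.01514036]), np.float64(0.06546531989605672))
cap [268. 221.] 384 enc [ 0.4575 -0.0224] 0.008 mean [ 0.4543 -0.0207  0.1415]
cap [189. 305.] 1435 enc [ 0.4857 -0.0507] 0.0082 mean [ 0.4851 -0.0498  0.1422]
cap [236. 346.] 1035 enc [ 0.5053 -0.0372] 0.0136 mean [ 0.5    -0.0334  0.1455]
cap [281. 339.] 363 enc [ 0.5011 -0.0195] 0.0069 mean [ 0.5008 -0.0176  0.1399]
cap [391. 347.] 1027 enc [0.5052 0.026 ] 0.0136 mean [0.4999 0.0225 0.1457]
cap [188. 356.] 56 enc [ 0.4989 -0.0487] 0.003 mean [ 0.499  -0.0483  0.152 ]
cap [438. 355.] 38 enc [0.4985 0.0375] 0.0027 mean [0.4986 0.037  0.152 ]
cap [306. 411.] 212 enc [ 0.5364 -0.0086] 0.0065 mean [ 0.534  -0.0084  0.1407]
0.107
   [282. 197.] 58 x [0.4497 0.4592] y [-0.0252 -0.0146]
   [221. 261.] 134 x [0.4782 0.4883] y [-0.0544 -0.0426]
   [318. 293.] 287 x [0.4928 0.5045] y [-0.0152  0.0037]
   [306. 362.] 166 x [0.5325 0.5399] y [-0.0168 -0.0017]
0.12
   [278. 203.] 88 x [0.4498 0.
[... 629 characters left out ...]
7] y [-0.0369 -0.0304]
   [380. 324.] 173 x [0.4942 0.5157] y [0.0196 0.0262]
   [224. 321.] 69 x [0.4983 0.4995] y [-0.0439 -0.0392]
   [403. 321.] 67 x [0.498  0.4993] y [0.0284 0.0332]
   [305. 393.] 224 x [0.5325 0.5398] y [-0.0167 -0.0016]
0.133
   [273. 209.] 102 x [0.4498 0.456 ] y [-0.027  -0.0147]
   [203. 287.] 225 x [0.4782 0.4892] y [-0.0545 -0.0427]
   [275. 327.] 484 x [0.4937 0.5063] y [-0.028  -0.0119]
   [245. 331.] 201 x [0.4942 0.5158] y [-0.0368 -0.0304]
   [382. 331.] 197 x [0.4942 0.5161] y [0.0196 0.026 ]
   [220. 328.] 75 x [0.4982 0.4994] y [-0.0442 -0.0393]
   [407. 328.] 69 x [0.4981 0.4993] y [0.0285 0.0332]
   [305. 402.] 248 x [0.5325 0.5389] y [-0.0166 -0.0017]
```

Very effective: the tilt is falling at under 1 N. Continuing.

>>> drive_tool --plan '[[[0,0.008,0,0],[0,0.016,0,0],[0,0.024,0,0],[0,0.032,0,0],[0,0.04,0,0],[0,0.048,0,0],[0,0.055,0,0],[0,0.055,0,0]]]'

```text
time_s: 16.32
eef_pos: [0.5062, 0.0165, 0.0736]
eef_rot: [-0.0, -0.002, 1.0, 0.0]
wrist_force: [-0.1, 0.5, -0.2]
opening: 0.591
grasp_force: 0.0
```

```bash
python3 -c "
from h import *
to(.504,.02,.075,90);print(ctrl.get_obs()['wrist_force'].round(2));c,d,W=look('w12');lean(c,d,W)" | grep -E "at|x \[0.49|^0"
```

```text
at [0.5062 0.0165 0.0736] yaw 90.2 open 0.591 t 16.32 grip 0.003931529063265771 -> row [ 0.0055  0.0087 -0.0036] 0.001
rim 5201 (array([ 0.4988644 , -0.01498585]), np.float64(0.06544322820558346))
0.107
   [308. 296.] 409 x [0.4911 0.5088] y [0.0021 0.0192]
   [259. 302.] 13 x [0.4981 0.5039] y [-0.0093 -0.0089]
   [368. 304.] 12 x [0.4997 0.5044] y [0.0412 0.0415]
0.12
   [290. 305.] 200 x [0.4931 0.5019] y [-0.0024  0.0116]
   [376. 314.] 157 x [0.4941 0.5159] y [0.0411 0.0477]
   [249. 307.] 122 x [0.4943 0.505 ] y [-0.0155 -0.0089]
   [228. 311.] 57 x [0.4983 0.4997] y [-0.0224 -0.0177]
   [398. 311.] 53 x [0.4979 0.4992] y [0.0499 0.0549]
0.128
   [284. 315.] 238 x [0.4933 0.502 ] y [-0.0043  0.0098]
   [245. 315.] 121 x [0.4943 0.5025] y [-0.0156 -0.0089]
   [379. 325.] 183 x [0.4942 0.5156] y [0.0411 0.0476]
   [224. 321.] 61 x [0.4983 0.4996] y [-0.0224 -0.0178]
   [403. 321.] 70 x [0.4981 0.4996] y [0.0498 0.0549]
0.133
   [280. 322.] 245 x [0.4935 0.5019] y [-0.0052  0.0087]
   [382. 331.] 207 x [0.4941 0.5156] y [0.0411 0.0475]
   [242. 321.] 134 x [0.4943 0.5017] y [-0.0155 -0.009 ]
   [220. 328.] 74 x [0.4983 0.4994] y [-0.0223 -0.0177]
   [407. 328.] 74 x [0.4981 0.4993] y [0.0498 0.0548]
```

>>> drive_tool --plan '[[[0.004,0.008,0,0],[0.008,0.016,0,0],[0.012,0.024,0,0],[0.012,0.026,0,0],[0.012,0.026,0,0]]]'

```text
time_s: 16.78
eef_pos: [0.5013, 0.0267, 0.0736]
eef_rot: [-0.0, -0.002, 1.0, 0.0]
wrist_force: [0.0, 0.7, 0.4]
opening: 0.588
grasp_force: 0.0
```

>>> drive_tool --plan '[[[0,0,0,0],[0,0,0,0],[0,0,0,0],[0,0,0,0],[0,0,0,0],[0,0,0,0]]]' --jaw 0.76

```text
time_s: 17.28
eef_pos: [0.5015, 0.0263, 0.0736]
eef_rot: [-0.0, -0.001, 1.0, 0.0]
wrist_force: [-0.1, 0.2, 0.1]
opening: 0.243
grasp_force: 0.0
```

>>> drive_tool --plan '[[[0,0,0,0],[0,0,0,0],[0,0,0,0],[0,0,0,0]]]' --jaw 1.0

```text
time_s: 17.62
eef_pos: [0.5014, 0.0263, 0.0735]
eef_rot: [-0.0, -0.001, 1.0, -0.0]
wrist_force: [0.0, -0.3, -1.1]
opening: 0.167
grasp_force: 58.3
```

```bash
python3 -c "
from h import *
to(.504,.02,.075,90);print(ctrl.get_obs()['wrist_force'].round(2));c,d,W=look('w13');lean(c,d,W)" | grep -E "at|x \[0.49|x \[0.50|^0|cap"
```

```text
at [0.5014 0.0263 0.0735] yaw 90.2 open 0.167 t 17.62 grip 58.349077105522156 -> row [-0.0064 -0.0158 -0.0037] 0.0009
rim 4148 (array([ 0.4990009 , -0.01492195]), np.float64(0.0655836018723385))
cap [181. 236.] 447 enc [ 0.4572 -0.022 ] 0.0081 mean [ 0.4547 -0.0186  0.1413]
cap [105. 317.] 1463 enc [ 0.4859 -0.0498] 0.0085 mean [ 0.4851 -0.0494  0.1421]
cap [310. 346.] 3353 enc [0.4923 0.0221] 0.0253 mean [0.495  0.0247 0.1452]
cap [215. 343.] 61 enc [ 0.4896 -0.0075] 0.0041 mean [ 0.4892 -0.0072  0.1519]
cap [411. 343.] 63 enc [0.4893 0.059 ] 0.0043 mean [0.489  0.0587 0.152 ]
cap [387. 352.] 159 enc [0.4938 0.0516] 0.0033 mean [0.494  0.0511 0.1502]
cap [121. 392.] 121 enc [ 0.5202 -0.0503] 0.0049 mean [ 0.5195 -0.05    0.141 ]
cap [219. 433.] 94 enc [ 0.5382 -0.0128] 0.0054 mean [ 0.5385 -0.0128  0.1424]
0.107
   [313. 293.] 126 x [0.49   0.4954] y [0.0187 0.0331]
0.12
   [313. 306.] 147 x [0.4901 0.4949] y [0.0192 0.0326]
   [272. 311.] 73 x [0.4935 0.4948] y [0.0051 0.0109]
   [356. 311.] 66 x [0.4934 0.4948] y [0.0408 0.0467]
0.128
   [314. 316.] 183 x [0.4901 0.4951] y [0.0189 0.0329]
   [269. 321.] 75 x [0.4933 0.4946] y [0.005  0.0111]
   [358. 321.] 78 x [0.4934 0.4947] y [0.0408 0.0467]
0.133
   [313. 323.] 217 x [0.4901 0.4951] y [0.0187 0.0331]
   [268. 328.] 87 x [0.4934 0.4946] y [0.0052 0.011 ]
   [359. 328.] 91 x [0.4934 0.4948] y [0.0408 0.0466]
```

The bottle is upright and gripped. Next I lift it slightly and carry it to its slot at 131°.

>>> drive_tool --plan '[[[0,0,-0.01,0],[0,0,-0.018,0],[0.02,-0.007,-0.018,0],[0.045,-0.015,-0.018,0],[0.0665,-0.023,-0.018,0],[0.0665,-0.023,-0.018,0],[0.0665,-0.023,-0.018,0]]]'

```text
time_s: 18.25
eef_pos: [0.4742, 0.0168, 0.0808]
eef_rot: [-0.0, -0.001, 1.0, 0.0]
wrist_force: [0.6, 0.2, -1.0]
opening: 0.17
grasp_force: 58.4
```

```bash
python3 -c "
from h import *
to(.4748,.017,.0745,90);print(ctrl.get_obs()['wrist_force'].round(2));c,d,W=look('w14');lean(c,d,W)" | grep -E "at|x \[0.46|x \[0.47|^0|cap|\["
```

```text
at [0.4742 0.0168 0.0808] yaw 90.1 open 0.17 t 18.25 grip 58.449904918670654 -> row [-0.0016  0.0005  0.0158] 0.0006
[ 0.64  0.16 -1.  ]
rim 3861 (array([ 0.49889556, -0.01507066]), np.float64(0.06546238740645126))
cap [213. 304.] 1251 enc [ 0.4574 -0.0218] 0.0085 mean [ 0.4564 -0.0218  0.1422]
cap [314. 338.] 3197 enc [0.4671 0.0164] 0.0209 mean [0.4678 0.0164 0.1475]
cap [149. 363.] 868 enc [ 0.4865 -0.0502] 0.0079 mean [ 0.4835 -0.0503  0.142 ]
0.107
   [237. 261.] 115 x [0.4496 0.4582] y [-0.0273 -0.0146]
   [310. 278.] 144 x [0.4581 0.4665] y [0.0054 0.0247]
   [334. 285.] 14 x [0.4629 0.4647] y [0.0252 0.0274]
   [186. 316.] 160 x [0.4781 0.4883] y [-0.0544 -0.0424]
0.12
   [231. 272.] 148 x [0.4494 0.4589] y [-0.0273 -0.0145]
   [289. 295.] 61 x [0.4621 0.4632] y [0.0026 0.0091]
   [321. 297.] 194 x [0.4624 0.4672] y [0.0091 0.0294]
   [275. 303.] 46 x [0.4661 0.4672] y [-0.0034  0.0016]
   [352. 303.] 52 x [0.4661 0.4673] y [0.0312 0.0362]
   [176. 331.] 193 x [0.4781 0.4888] y [-0.0546 -0.0426]
   [193. 399.] 35 x [0.5182 0.5212] y [-0.0445 -0.0418]
0.128
   [227. 281.] 168 
[... 201 characters left out ...]
   [271. 312.] 71 x [0.4662 0.4675] y [-0.0043  0.0015]
   [355. 312.] 69 x [0.4661 0.4676] y [0.0313 0.0372]
   [169. 341.] 220 x [0.478  0.4883] y [-0.0544 -0.0426]
   [181. 409.] 32 x [0.5178 0.5192] y [-0.0473 -0.0448]
0.133
   [223. 286.] 191 x [0.4494 0.4594] y [-0.0273 -0.0145]
   [288. 309.] 75 x [0.4621 0.4636] y [0.0026 0.009 ]
   [314. 313.] 187 x [0.4628 0.468 ] y [0.0092 0.0235]
   [340. 309.] 80 x [0.462  0.4633] y [0.0239 0.0301]
   [357. 318.] 75 x [0.466  0.4675] y [0.0312 0.0373]
   [270. 318.] 74 x [0.4662 0.4674] y [-0.0044  0.0016]
   [163. 348.] 229 x [0.4782 0.4868] y [-0.0547 -0.0427]
finger -1 tip z -0.0227 y [-0.06   -0.0002]
finger 1 tip z -0.0244 y [0.0003 0.0101]
```

>>> drive_tool --plan '[[[0,0,0.006,0],[0,0,0.012,0],[0,0,0.016,0],[0,0,0.016,0],[0,0,0.016,0]]]'

```text
time_s: 18.72
eef_pos: [0.4747, 0.0172, 0.0741]
eef_rot: [-0.0, -0.001, 1.0, 0.0]
wrist_force: [-0.8, 0.8, -0.5]
opening: 0.169
grasp_force: 58.4
```

>>> drive_tool --plan '[[[0,0,0,0],[0,0,0,0],[0,0,-0.04,0],[0,0,-0.12,0],[0,0,-0.2,0],[0,0,-0.25,0],[0,0,-0.25,0]]]' --jaw 0.6

```text
time_s: 19.3
eef_pos: [0.4783, 0.0164, 0.1798]
eef_rot: [0.005, -0.001, 1.0, -0.001]
wrist_force: [0.3, 0.4, 0.1]
opening: 0.404
grasp_force: 0.0
```

```bash
python3 -c "
from h import *
to(.435,.2665,.175,90);c,d,W=look('w15');caps(c,d,W)"
```

```text
at [0.4783 0.0164 0.1798] yaw 90.2 open 0.404 t 19.3 grip 0.0 -> row [0.1066 0.6256 0.0096] 0.0009
rim 2175 (array([ 0.49900816, -0.01501806]), np.float64(0.06567200468130097))
cap [259. 221.] 153 enc [ 0.4573 -0.0221] 0.008 mean [ 0.4544 -0.0198  0.1407]
cap [316. 241.] 139 enc [0.4711 0.0177] 0.0081 mean [0.4678 0.0177 0.1409]
cap [217. 264.] 434 enc [ 0.4862 -0.0501] 0.0083 mean [ 0.4848 -0.0495  0.1417]
cap [229. 311.] 167 enc [ 0.5255 -0.0469] 0.0082 mean [ 0.5218 -0.0448  0.1403]
cap [285. 328.] 106 enc [ 0.5384 -0.0063] 0.0073 mean [ 0.5359 -0.005   0.1401]
cap [ 31. 416.] 224 enc [ 0.6219 -0.2166] 0.008 mean [ 0.6214 -0.216   0.1378]
```

The stray stands at its slot. Next is the bench bottle at y=+0.267.

>>> drive_tool --plan '[[[0.107,0.625,0.03,0],[0.107,0.625,0.03,0],[0.107,0.625,0.03,0],[0.107,0.625,0.03,0],[0.107,0.625,0.03,0],[0.107,0.625,0.03,0],[0.107,0.625,0.03,0],[0.107,0.625,0.03,0],[0.107,0.625,0.03,0],[0.107,0.625,0.03,0]]]'

```text
time_s: 20.18
eef_pos: [0.4313, 0.2658, 0.1617]
eef_rot: [-0.001, -0.001, 1.0, -0.0]
wrist_force: [0.2, -0.6, -0.2]
opening: 0.404
grasp_force: 0.0
```

```bash
python3 -c "
from h import *
c,d,W=wrist('w16');caps(c,d,W,.133,.142);to(.435,.267,.068,90)"
```

```text
cap [317. 267.] 474 enc [0.4345 0.2679] 0.008 mean [0.4335 0.2679 0.138 ]
at [0.4316 0.2656 0.1619] yaw 90.1 open 0.402 t 20.23 grip 0.0 -> row [-0.0087  0.0036  0.2348] 0.0003
```

>>> drive_tool --plan '[[[-0.0075,0.006,0.06,0],[-0.0075,0.006,0.14,0],[-0.0075,0.006,0.2,0],[-0.0075,0.006,0.236,0],[-0.0075,0.006,0.236,0],[-0.0075,0.006,0.236,0]]]'

```text
time_s: 20.73
eef_pos: [0.4343, 0.268, 0.0676]
eef_rot: [-0.001, -0.0, 1.0, -0.0]
wrist_force: [-0.3, -0.1, 0.1]
opening: 0.404
grasp_force: 0.0
```

>>> drive_tool --plan '[[[0,0,0,0],[0,0,0,0],[0,0,0,0],[0,0,0,0],[0,0,0,0],[0,0,0,0]]]' --jaw 1.0

```text
time_s: 21.23
eef_pos: [0.4358, 0.2696, 0.0696]
eef_rot: [0.002, -0.002, 1.0, 0.0]
wrist_force: [0.6, -1.8, 6.0]
opening: 0.167
grasp_force: 58.8
```

```bash
python3 -c "
from h import *
to(.4345,.2679,.24,90);c,d,W=wrist('w17');caps(c,d,W,.13,.142);col(c,W,313,270,360,10)"
```

```text
at [0.4358 0.2696 0.0696] yaw 90.2 open 0.167 t 21.23 grip 58.757572174072266 -> row [ 0.002  -0.004  -0.4259] 0.001
cap [313. 343.] 2900 enc [0.4286 0.2691] 0.021 mean [0.4309 0.2691 0.1371]
270 [254, 254, 252] [0.4209, 0.2689, 0.0909]
280 [103, 104, 101] [0.423, 0.2689, 0.0982]
290 [106, 107, 106] [0.4265, 0.2689, 0.1018]
300 [80, 83, 78] [0.4271, 0.2689, 0.1106]
310 [81, 82, 79] [0.4272, 0.2689, 0.1192]
320 [78, 79, 77] [0.4266, 0.2689, 0.128]
330 [78, 78, 77] [0.427, 0.2689, 0.1344]
340 [102, 101, 102] [0.428, 0.2689, 0.1395]
350 [101, 101, 101] [0.4323, 0.2689, 0.1394]
```

>>> drive_tool --plan '[[[0,0,-0.06,0],[0,0,-0.15,0],[0,0,-0.25,0],[-0.1,-0.3,-0.25,0],[-0.197,-0.612,-0.25,0],[-0.197,-0.612,-0.25,0],[-0.197,-0.612,-0.25,0],[-0.197,-0.612,-0.25,0],[-0.197,-0.612,-0.25,0],[-0.197,-0.612,-0.25,0],[-0.197,-0.612,-0.25,0],[-0.197,-0.612,-0.25,0]]]'

```text
time_s: 22.28
eef_pos: [0.5135, 0.025, 0.1678]
eef_rot: [-0.0, -0.001, 1.0, 0.0]
wrist_force: [0.6, -0.1, -1.4]
opening: 0.171
grasp_force: 58.8
```

```bash
python3 -c "
from h import *
c,d,W=look('w18');caps(c,d,W);to(.5145,.0243,.0745,90);print(ctrl.get_obs()['wrist_force']);col(c,W,313,270,360,10)"
```

```text
rim 2314 (array([ 0.49905198, -0.01482605]), np.float64(0.0657025152618772))
cap [239. 172.] 176 enc [ 0.4574 -0.022 ] 0.008 mean [ 0.4559 -0.0195  0.141 ]
cap [302. 193.] 138 enc [0.4712 0.0177] 0.008 mean [0.4685 0.0175 0.1412]
cap [198. 217.] 185 enc [ 0.4858 -0.0499] 0.008 mean [ 0.4836 -0.0466  0.1405]
cap [296. 238.] 137 enc [0.4993 0.0132] 0.0101 mean [0.4963 0.014  0.1431]
cap [205. 279.] 484 enc [ 0.5256 -0.0468] 0.0079 mean [ 0.5246 -0.0462  0.1416]
cap [265. 293.] 180 enc [ 0.5396 -0.0087] 0.0078 mean [ 0.5358 -0.0077  0.1406]
cap [  2. 396.] 50 enc [ 0.6233 -0.2114] 0.0054 mean [ 0.6232 -0.2107  0.1372]
at [0.5133 0.0258 0.1678] yaw 90.2 open 0.169 t 22.33 grip 58.83371293544769 -> row [-0.0033 -0.004   0.2332] 0.001
[ 0.47668114  1.61119709 -1.01089714]
270 [254, 254, 253] [0.4983, 0.0244, 0.1899]
280 [112, 113, 108] [0.5012, 0.0244, 0.1953]
290 [105, 106, 104] [0.5049, 0.0244, 0.1987]
300 [82, 83, 80] [0.5052, 0.0244, 0.2082]
310 [81, 80, 81] [0.5049, 0.0244, 0.2176]
320 [82, 83, 80] [0.505, 0.0243, 0.2254]
330 [83, 83, 81] [0.5055, 0.0243, 0.2317]
340 [105, 104, 105] [0.507, 0.0243, 0.236]
350 [103, 102, 100] [0.511, 0.0243, 0.2366]
```

>>> drive_tool --plan '[[[-0.002,-0.003,0.05,0],[-0.002,-0.003,0.09,0],[-0.002,-0.003,0.13,0],[-0.002,-0.003,0.16,0],[-0.002,-0.003,0.19,0],[-0.002,-0.003,0.21,0],[-0.002,-0.003,0.21,0],[-0.002,-0.003,0.21,0]]]'

```text
time_s: 23.0
eef_pos: [0.5142, 0.0248, 0.0839]
eef_rot: [-0.0, -0.002, 1.0, 0.0]
wrist_force: [-0.1, -0.2, -0.7]
opening: 0.167
grasp_force: 58.8
```

>>> drive_tool --plan '[[[0,0,0.008,0],[0,0,0.016,0],[0,0,0.022,0],[0,0,0.022,0],[0,0,0.022,0]]]'

```text
time_s: 23.42
eef_pos: [0.5146, 0.0235, 0.0752]
eef_rot: [-0.0, -0.001, 1.0, 0.0]
wrist_force: [0.3, -0.1, -1.3]
opening: 0.173
grasp_force: 58.8
```

```bash
python3 -c "
from h import *
c,d,W=look('w19');caps(c,d,W);to(.5145,.0243,.074,90);print(ctrl.get_obs()['wrist_force']);col(c,W,313,300,360,10)"
```

```text
rim 4679 (array([ 0.49899123, -0.01494673]), np.float64(0.06550053926620811))
cap [189. 196.] 577 enc [ 0.4574 -0.0223] 0.0082 mean [ 0.455  -0.0181  0.1404]
cap [299. 231.] 434 enc [0.4716 0.0174] 0.008 mean [0.4669 0.018  0.1407]
cap [114. 282.] 1372 enc [ 0.4869 -0.0495] 0.0083 mean [ 0.4856 -0.0481  0.1412]
cap [314. 343.] 3029 enc [0.5069 0.023 ] 0.021 mean [0.5096 0.0231 0.1431]
cap [135. 370.] 1205 enc [ 0.5255 -0.047 ] 0.0084 mean [ 0.5231 -0.0465  0.1412]
at [0.5147 0.0235 0.0753] yaw 90.1 open 0.171 t 23.47 grip 58.84969174861908 -> row [0.0005 0.0021 0.0032] 0.0008
[ 0.61064939 -0.68021527 -0.84575149]
300 [82, 81, 80] [0.5056, 0.0229, 0.1169]
310 [83, 84, 83] [0.5059, 0.0229, 0.1252]
320 [82, 83, 80] [0.5056, 0.0229, 0.1336]
330 [84, 86, 84] [0.506, 0.0229, 0.1401]
340 [104, 104, 102] [0.5083, 0.0229, 0.143]
350 [105, 104, 103] [0.5119, 0.0229, 0.1442]
```

>>> drive_tool --plan '[[[0,0.002,0.003,0],[0,0.002,0.003,0],[0,0.002,0.003,0]]]'

```text
time_s: 23.72
eef_pos: [0.5147, 0.0244, 0.074]
eef_rot: [-0.0, -0.001, 1.0, 0.0]
wrist_force: [0.3, -0.2, -0.9]
opening: 0.169
grasp_force: 58.8
```

>>> drive_tool --plan '[[[0,0,0,0],[0,0,0,0],[0,0,-0.03,0],[0,0,-0.11,0],[0,0,-0.2,0],[0,0,-0.24,0],[0,0,-0.24,0],[0,0,-0.24,0]]]' --jaw 0.6

```text
time_s: 24.38
eef_pos: [0.5156, 0.0242, 0.1712]
eef_rot: [0.001, -0.001, 1.0, -0.0]
wrist_force: [-0.4, 0.4, -0.9]
opening: 0.403
grasp_force: 0.0
```

```bash
python3 -c "
from h import *
c,d,W=look('w20');caps(c,d,W);to(.622,-.2166,.16,90)"
```

```text
rim 2709 (array([ 0.49913203, -0.01483243]), np.float64(0.06571268595915503))
cap [241. 168.] 174 enc [ 0.4575 -0.0221] 0.0079 mean [ 0.4565 -0.0197  0.1412]
cap [303. 189.] 139 enc [0.4714 0.0176] 0.0082 mean [0.4689 0.0174 0.1411]
cap [201. 212.] 186 enc [ 0.4861 -0.0502] 0.0081 mean [ 0.4838 -0.0465  0.1404]
cap [312. 250.] 144 enc [0.5131 0.0236] 0.008 mean [0.5085 0.0233 0.1405]
cap [207. 273.] 472 enc [ 0.5257 -0.0468] 0.008 mean [ 0.5247 -0.0462  0.1417]
cap [264. 287.] 188 enc [ 0.5396 -0.0089] 0.0076 mean [ 0.5354 -0.0091  0.1407]
cap [  4. 389.] 113 enc [ 0.6233 -0.2148] 0.0082 mean [ 0.6224 -0.2121  0.1377]
at [0.5144 0.0244 0.1697] yaw 90.2 open 0.399 t 24.43 grip 0.0 -> row [-0.2672 -0.6033  0.0242] 0.0009
```

All seven slots look right except the 250° bottle, which sits 37 mm from the axis and would block the middle. I'll regrip it and seat it 5 mm further out.

>>> drive_tool --plan '[[[0.035,-0.09,0,0],[0.071,-0.186,0,0],[0.071,-0.186,0.02,0],[0.071,-0.186,0.08,0],[0.071,-0.186,0.15,0],[0.071,-0.186,0.21,0],[0.071,-0.186,0.24,0],[0.071,-0.186,0.24,0],[0.071,-0.186,0.24,0]]]'

```text
time_s: 25.18
eef_pos: [0.4849, -0.0495, 0.0723]
eef_rot: [-0.002, -0.001, 1.0, 0.001]
wrist_force: [-0.5, 0.0, 0.8]
opening: 0.399
grasp_force: 0.0
```

>>> drive_tool --plan '[[[0,0,0,0],[0,0,0,0],[0,0,0,0],[0,0,0,0],[0,0,0,0]]]' --jaw 1.0

```text
time_s: 25.6
eef_pos: [0.4871, -0.0503, 0.0748]
eef_rot: [0.001, -0.001, 1.0, -0.0]
wrist_force: [0.3, 1.0, 3.3]
opening: 0.171
grasp_force: 58.4
```

```bash
python3 -c "
from h import *
to(.4843,-.0549,.08,90);c,d,W=wrist();print(ctrl.get_obs()['wrist_force']);col(c,W,313,290,360,10)"
```

```text
at [ 0.4871 -0.0503  0.0748] yaw 90.2 open 0.171 t 25.6 grip 58.41378450393677 -> row [ 0.0071 -0.0115 -0.0129] 0.0009
[-0.0492751   0.73014666  3.11565454]
290 [98, 97, 96] [0.4783, -0.0509, 0.1059]
300 [85, 85, 83] [0.4782, -0.0509, 0.1163]
310 [84, 84, 85] [0.4786, -0.0509, 0.1243]
320 [85, 86, 84] [0.4789, -0.0509, 0.1318]
330 [83, 85, 83] [0.4787, -0.0509, 0.1392]
340 [110, 111, 109] [0.4802, -0.0509, 0.1435]
350 [107, 106, 106] [0.485, -0.0509, 0.1428]
```

>>> drive_tool --plan '[[[0,0,-0.008,0],[0,0,-0.014,0],[0.005,-0.011,-0.014,0],[0.005,-0.011,-0.014,0],[0.005,-0.011,-0.006,0],[0.005,-0.011,0.001,0],[0.005,-0.011,0.001,0],[0.005,-0.011,0.001,0]]]'

```text
time_s: 26.32
eef_pos: [0.4853, -0.0549, 0.0748]
eef_rot: [0.001, -0.001, 1.0, -0.0]
wrist_force: [-3.4, 0.7, 11.1]
opening: 0.167
grasp_force: 59.8
```

>>> drive_tool --plan '[[[0,0,0,0],[0,0,0,0],[0,0,-0.03,0],[0,0,-0.11,0],[0,0,-0.2,0],[0,0,-0.24,0],[0,0,-0.24,0],[0,0,-0.24,0]]]' --jaw 0.6

```text
time_s: 26.98
eef_pos: [0.485, -0.0547, 0.1701]
eef_rot: [0.001, -0.001, 1.0, -0.0]
wrist_force: [-0.2, 0.1, -0.6]
opening: 0.397
grasp_force: 0.0
```

```bash
python3 -c "
from h import *
c,d,W=look('w21');caps(c,d,W);to(.6225,-.216,.16,90)"
```

```text
rim 2261 (array([ 0.49909892, -0.01519631]), np.float64(0.06573386122194713))
cap [361. 214.] 133 enc [ 0.457  -0.0227] 0.0079 mean [ 0.4539 -0.0255  0.1405]
cap [421. 236.] 164 enc [0.4711 0.0171] 0.008 mean [0.4682 0.0138 0.14  ]
cap [313. 253.] 145 enc [ 0.4842 -0.0551] 0.0079 mean [ 0.4799 -0.0554  0.1405]
cap [425. 294.] 178 enc [0.5129 0.0231] 0.008 mean [0.5091 0.0206 0.1401]
cap [324. 309.] 154 enc [ 0.5258 -0.0473] 0.0082 mean [ 0.5209 -0.048   0.1401]
at [ 0.484  -0.0543  0.1687] yaw 90.2 open 0.396 t 27.03 grip 0.0 -> row [-0.3452 -0.4052  0.0214] 0.0009
```

>>> drive_tool --plan '[[[-0.346,-0.405,0.02,-0.055],[-0.346,-0.405,0.02,-0.055],[-0.346,-0.405,0.02,-0.055],[-0.346,-0.405,0.02,-0.055],[-0.346,-0.405,0.02,-0.055],[-0.346,-0.405,0.02,-0.055],[-0.346,-0.405,0.02,-0.055],[-0.346,-0.405,0.02,-0.055],[-0.346,-0.405,0.02,-0.055]]]'

```text
time_s: 27.78
eef_pos: [0.6221, -0.2146, 0.1603]
eef_rot: [-0.001, -0.088, 0.996, 0.001]
wrist_force: [-0.5, 0.3, 1.2]
opening: 0.399
grasp_force: 0.0
```

```bash
python3 -c "
from h import *
c,d,W=wrist('w22');caps(c,d,W,.133,.142);to(.6225,-.2165,.068,100)"
```

```text
cap [634.  82.] 259 enc [ 0.4858 -0.0578] 0.0076 mean [ 0.4874 -0.0614  0.136 ]
cap [619. 158.] 407 enc [ 0.5263 -0.0485] 0.0082 mean [ 0.5268 -0.0532  0.1378]
cap [307. 261.] 188 enc [ 0.6227 -0.2174] 0.0081 mean [ 0.6201 -0.2193  0.1372]
at [ 0.6224 -0.2146  0.1611] yaw 100.1 open 0.4 t 27.83 grip 0.0 -> row [ 2.000e-04 -5.000e-03  2.327e-01] 0.0007
```

>>> drive_tool --plan '[[[0,-0.006,0.06,0],[0,-0.006,0.14,0],[0,-0.006,0.2,0],[0,-0.006,0.23,0],[0,-0.006,0.23,0],[0,-0.006,0.23,0]]]'

```text
time_s: 28.33
eef_pos: [0.6237, -0.2178, 0.0702]
eef_rot: [-0.0, -0.088, 0.996, 0.0]
wrist_force: [0.9, 0.5, 1.2]
opening: 0.398
grasp_force: 0.0
```

>>> drive_tool --plan '[[[0,0,0,0],[0,0,0,0],[0,0,0,0],[0,0,0,0],[0,0,0,0],[0,0,0,0]]]' --jaw 1.0

```text
time_s: 28.83
eef_pos: [0.6253, -0.2192, 0.0722]
eef_rot: [0.002, -0.088, 0.996, -0.001]
wrist_force: [-0.3, 0.4, 6.6]
opening: 0.17
grasp_force: 58.8
```

```bash
python3 -c "
from h import *
to(.499,-.015,.24,100);c,d,W=wrist('w23');col(c,W,313,290,360,10)"
```

```text
at [ 0.6253 -0.2192  0.0722] yaw 100.1 open 0.17 t 28.83 grip 58.75370264053345 -> row [ 0.2204  0.5569 -0.4216] 0.0003
290 [86, 86, 85] [0.6158, -0.2213, 0.1049]
300 [85, 86, 85] [0.6158, -0.2213, 0.1147]
310 [82, 83, 82] [0.6156, -0.2213, 0.1239]
320 [84, 86, 84] [0.6164, -0.2212, 0.1302]
330 [90, 90, 89] [0.6161, -0.2212, 0.1378]
340 [108, 108, 108] [0.6197, -0.2206, 0.1388]
350 [107, 104, 104] [0.6246, -0.2197, 0.1381]
```

>>> drive_tool --plan '[[[0,0,-0.06,0],[0,0,-0.15,0],[0,0,-0.25,0],[0,0,-0.35,0],[0,0,-0.43,0],[0,0,-0.43,0],[0.08,0.2,-0.43,0],[0.15,0.4,-0.43,0],[0.22,0.555,-0.43,0],[0.22,0.555,-0.43,0],[0.22,0.555,-0.43,0],[0.22,0.555,-0.43,0]]]'

```text
time_s: 29.88
eef_pos: [0.4963, -0.0128, 0.2416]
eef_rot: [0.0, -0.088, 0.996, 0.0]
wrist_force: [0.6, 0.9, -0.1]
opening: 0.173
grasp_force: 58.7
```

```bash
python3 -c "
from h import *
to(.499,-.015,.21,100);c,d,W=look('w24');caps(c,d,W);col(c,W,313,300,360,10)"
```

```text
at [ 0.4963 -0.0128  0.2416] yaw 100.1 open 0.173 t 29.88 grip 58.71766269207001 -> row [-0.0057 -0.0066  0.079 ] 0.0005
rim 1428 (array([ 0.49907661, -0.01498714]), np.float64(0.06580888330166933))
cap [311. 179.] 69 enc [ 0.457  -0.0222] 0.0079 mean [ 0.4538 -0.0227  0.1412]
cap [267. 208.] 281 enc [ 0.4845 -0.0549] 0.0083 mean [ 0.4836 -0.0545  0.142 ]
cap [352. 206.] 83 enc [0.4712 0.0174] 0.0081 mean [0.4696 0.0154 0.141 ]
cap [271. 251.] 85 enc [ 0.5255 -0.0472] 0.0079 mean [ 0.5212 -0.0461  0.1405]
cap [350. 249.] 54 enc [0.5088 0.0226] 0.0061 mean [0.507  0.0219 0.1402]
300 [80, 82, 80] [0.4871, -0.015, 0.2839]
310 [80, 83, 81] [0.4873, -0.015, 0.2923]
320 [81, 84, 81] [0.4872, -0.015, 0.3003]
330 [85, 85, 83] [0.4879, -0.0149, 0.3063]
340 [105, 105, 103] [0.4908, -0.0144, 0.3085]
350 [104, 103, 102] [0.4955, -0.0135, 0.308]
```

>>> drive_tool --plan '[[[-0.0075,-0.006,0,0],[-0.0075,-0.006,0.05,0],[-0.0075,-0.006,0.1,0],[-0.0075,-0.006,0.14,0],[-0.0075,-0.006,0.16,0],[-0.0075,-0.006,0.16,0],[-0.0075,-0.006,0.16,0]]]'

```text
time_s: 30.52
eef_pos: [0.502, -0.0176, 0.1778]
eef_rot: [-0.0, -0.087, 0.996, -0.0]
wrist_force: [0.3, -0.4, -0.8]
opening: 0.172
grasp_force: 58.9
```

```bash
python3 -c "
from h import *
to(.4997,-.0147,.077,100);c,d,W=look('w25');caps(c,d,W);col(c,W,313,310,350,10)"
```

```text
at [ 0.502  -0.0176  0.1778] yaw 100.0 open 0.172 t 30.52 grip 58.894445300102234 -> row [0.0043 0.0082 0.2519] 0.0001
rim 2104 (array([ 0.49904699, -0.01512311]), np.float64(0.0657465094418806))
cap [316. 184.] 101 enc [ 0.4569 -0.0223] 0.0078 mean [ 0.4538 -0.0244  0.1411]
cap [371. 218.] 132 enc [0.4711 0.0175] 0.008 mean [0.4687 0.0144 0.1409]
cap [264. 223.] 265 enc [ 0.4847 -0.0552] 0.0083 mean [ 0.4841 -0.0537  0.1416]
cap [300. 232.] 132 enc [ 0.4886 -0.0295] 0.0114 mean [ 0.4857 -0.0297  0.1428]
cap [267. 275.] 188 enc [ 0.5254 -0.0472] 0.0079 mean [ 0.5209 -0.0469  0.1407]
cap [367. 275.] 149 enc [0.5128 0.0234] 0.0081 mean [0.5092 0.021  0.1404]
310 [81, 82, 81] [0.4932, -0.0197, 0.228]
320 [82, 82, 80] [0.4927, -0.0198, 0.2368]
330 [89, 88, 87] [0.4928, -0.0198, 0.2438]
340 [106, 105, 104] [0.4965, -0.0191, 0.2446]
```

>>> drive_tool --plan '[[[0.0042,0.008,0,0],[0.0042,0.008,0.01,0],[0.0042,0.008,0.01,0],[0.0042,0.008,0.01,0]]]'

```text
time_s: 30.9
eef_pos: [0.4995, -0.0142, 0.1737]
eef_rot: [0.0, -0.088, 0.996, -0.0]
wrist_force: [-0.3, -0.5, -0.8]
opening: 0.169
grasp_force: 58.9
```

```bash
python3 -c "
from h import *
to(.4997,-.0147,.077,100);c,d,W=wrist();col(c,W,313,310,350,10)"
```

```text
at [ 0.4995 -0.0142  0.1737] yaw 100.1 open 0.169 t 30.9 grip 58.89545738697052 -> row [-2.000e-04 -1.300e-03  2.418e-01] 0.0004
310 [78, 79, 79] [0.4902, -0.0163, 0.225]
320 [79, 81, 80] [0.4899, -0.0164, 0.2333]
330 [87, 88, 85] [0.4907, -0.0163, 0.2391]
340 [105, 105, 103] [0.4948, -0.0155, 0.2394]
```

>>> drive_tool --plan '[[[-0.001,-0.001,0.03,0],[-0.001,-0.001,0.06,0],[-0.001,-0.001,0.09,0],[-0.001,-0.001,0.12,0],[-0.001,-0.001,0.15,0],[-0.001,-0.001,0.18,0],[-0.001,-0.001,0.2,0],[-0.001,-0.001,0.21,0],[-0.001,-0.001,0.21,0]]]'

```text
time_s: 31.7
eef_pos: [0.4994, -0.0145, 0.0888]
eef_rot: [-0.001, -0.088, 0.996, 0.0]
wrist_force: [-0.5, 0.3, -1.6]
opening: 0.171
grasp_force: 58.9
```

```bash
python3 -c "
from h import *
to(.4997,-.0147,.077,100);c,d,W=look(None);caps(c,d,W);col(c,W,313,310,360,10)"
```

```text
at [ 0.4994 -0.0145  0.0888] yaw 100.1 open 0.171 t 31.7 grip 58.902647495269775 -> row [-0.0007 -0.0008  0.0296] 0.0003
rim 3346 (array([ 0.49926271, -0.01523118]), np.float64(0.06581115954524508))
cap [313. 224.] 359 enc [ 0.4574 -0.0221] 0.0083 mean [ 0.4537 -0.023   0.1408]
cap [222. 282.] 1259 enc [ 0.4842 -0.0551] 0.0081 mean [ 0.483  -0.0547  0.1418]
cap [398. 272.] 405 enc [0.4712 0.0172] 0.0079 mean [0.4674 0.0138 0.1402]
cap [313. 315.] 1788 enc [ 0.4927 -0.016 ] 0.021 mean [ 0.4907 -0.0164  0.1434]
cap [310. 398.] 430 enc [ 0.5396 -0.0092] 0.0079 mean [ 0.5351 -0.0101  0.1399]
310 [84, 86, 83] [0.4901, -0.0166, 0.1403]
320 [86, 87, 86] [0.4908, -0.0165, 0.1469]
330 [88, 88, 86] [0.491, -0.0165, 0.1537]
340 [103, 102, 102] [0.4939, -0.016, 0.1558]
350 [106, 108, 105] [0.4984, -0.0152, 0.1556]
```

>>> drive_tool --plan '[[[0,0,0.01,0],[0,0,0.02,0],[0,0,0.028,0],[0,0,0.032,0],[0,0,0.032,0],[0,0,0.032,0]]]'

```text
time_s: 32.25
eef_pos: [0.4999, -0.0146, 0.0767]
eef_rot: [-0.0, -0.088, 0.996, 0.0]
wrist_force: [0.3, 1.1, -0.9]
opening: 0.168
grasp_force: 59.0
```

```bash
python3 -c "
from h import *
to(.4997,-.0147,.077,100);c,d,W=look(None);caps(c,d,W);col(c,W,313,320,360,10)"
```

```text
at [ 0.4999 -0.0146  0.0767] yaw 100.1 open 0.168 t 32.25 grip 59.01940405368805 -> row [ 0.0005 -0.0002 -0.0006] 0.0003
rim 3614 (array([ 0.49924748, -0.01521683]), np.float64(0.06580734475830718))
cap [314. 231.] 420 enc [ 0.4573 -0.0222] 0.0081 mean [ 0.4532 -0.0231  0.1408]
cap [407. 284.] 515 enc [0.4709 0.0172] 0.008 mean [0.4674 0.0139 0.1402]
cap [214. 294.] 1525 enc [ 0.4839 -0.0549] 0.0081 mean [ 0.4829 -0.0546  0.1417]
cap [313. 340.] 2949 enc [ 0.4932 -0.016 ] 0.0209 mean [ 0.4948 -0.0159  0.1431]
cap [311. 412.] 182 enc [ 0.536  -0.0098] 0.0064 mean [ 0.5336 -0.0102  0.1379]
320 [86, 86, 87] [0.4909, -0.0167, 0.1354]
330 [89, 92, 89] [0.4907, -0.0167, 0.1427]
340 [107, 108, 104] [0.4946, -0.016, 0.1434]
350 [106, 106, 104] [0.4991, -0.0152, 0.1431]
```

>>> drive_tool --plan '[[[0,0,0.0025,0],[0,0,0.0025,0],[0,0,0.0025,0]]]'

```text
time_s: 32.55
eef_pos: [0.5003, -0.0146, 0.0762]
eef_rot: [0.0, -0.088, 0.996, -0.0]
wrist_force: [-0.3, 0.3, 1.4]
opening: 0.17
grasp_force: 59.4
```

>>> drive_tool --plan '[[[0,0,0,0],[0,0,0,0],[0,0,0,0],[0,0,-0.03,0],[0,0,-0.1,0],[0,0,-0.2,0],[0,0,-0.28,0],[0,0,-0.36,0],[0,0,-0.36,0],[0,0,-0.36,0]]]' --jaw 0.76

```text
time_s: 33.38
eef_pos: [0.5014, -0.015, 0.2221]
eef_rot: [0.002, -0.088, 0.996, -0.001]
wrist_force: [0.0, 0.1, -0.1]
opening: 0.243
grasp_force: 0.0
```

```bash
python3 -c "
from h import *
to(.4997,-.0147,.2,100);c,d,W=look('w30');caps(c,d,W)
p,d=ctrl.camera('scene');print('scene');caps(p.astype(int),d,cloud('scene',d),.138,.15,5);print(ctrl.get_obs()['time_s'])"
```

```text
at [ 0.5014 -0.015   0.2221] yaw 100.1 open 0.243 t 33.38 grip 0.0 -> row [0.0044 0.0015 0.0553] 0.0003
rim 1888 (array([ 0.49904874, -0.01504393]), np.float64(0.06576822568650523))
cap [314. 176.] 81 enc [ 0.4572 -0.0221] 0.0079 mean [ 0.454  -0.0231  0.1414]
cap [268. 205.] 113 enc [ 0.4844 -0.0549] 0.0082 mean [ 0.4818 -0.0541  0.141 ]
cap [360. 205.] 97 enc [0.4713 0.0176] 0.008 mean [0.4696 0.0156 0.141 ]
cap [316. 229.] 101 enc [ 0.4982 -0.0141] 0.0079 mean [ 0.4948 -0.0146  0.1409]
cap [271. 254.] 105 enc [ 0.5261 -0.0472] 0.0081 mean [ 0.5216 -0.0466  0.1406]
cap [356. 254.] 106 enc [0.5127 0.0234] 0.008 mean [0.5099 0.0215 0.1407]
cap [312. 277.] 97 enc [ 0.5403 -0.0092] 0.0079 mean [ 0.5359 -0.0102  0.1404]
scene
cap [482.  53.] 478 enc [0.0039 0.0004] 0.0769 mean [0.0501 0.0151 0.144 ]
cap [358. 153.] 65 enc [ 0.4599 -0.0214] 0.0083 mean [ 0.4607 -0.0209  0.1414]
cap [331. 155.] 65 enc [ 0.4882 -0.0541] 0.0083 mean [ 0.4884 -0.0537  0.1416]
cap [376. 167.] 67 enc [0.4745 0.0182] 0.0085 mean [0.475  0.0185 0.1413]
cap [349. 169.] 72 enc [ 0.5003 -0.0136] 0.0092 mean [ 0.5014 -0.0135  0.1415]
cap [320. 171.] 73 enc [ 0.5276 -0.0472] 0.0086 mean [ 0.5293 -0.0467  0.1414]
cap [366. 184.] 68 enc [0.5159 0.0242] 0.0077 mean [0.5172 0.0251 0.1413]
cap [336. 185.] 67 enc [ 0.5432 -0.0085] 0.0083 mean [ 0.5444 -0.0082  0.1415]
33.4833
```

All seven caps sit at the same height, six round one, and the pot hasn't moved. I'm handing in.

```bash
python3 -c "
from bench import ctrl
print(ctrl.hand_in())"
```

```text
the job is handed in; nothing more can be done
None
```

I handed the job in at about 33.5 s: the last camera check showed all seven bottles upright in the pot, six round the wall and one in the middle, with the pot unmoved, but I was given no verdict. My first grasp tipped the stray over to about 0.6–0.7 rad and I had to right it; I measured no more than about 0.7, short of the 0.9 fail limit, but didn't track the tilt continuously.

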